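# Load the mushroom mill and hold its lid at the run mark

### The arm

A 6-joint arm with a two-finger parallel gripper is mounted at the origin on the work surface. World frame = base frame: x ahead of the robot, y to its left, z up, the work surface at z = 0. Lengths are in mm, angles in rad, forces in N, time in s.
With the tool pointing down it reaches from about 400 to 925 mm from the base axis. Payload 12.5 kg.
Tool frame: the origin (TCP) lies at the centre of the arm's flange, where the gripper is bolted on; the fingertips stand 190 mm ahead of it and the grasp point (between the pads) lies 171 mm ahead of it; z points along the fingers, y is the direction in which the jaws open and shut (so a half turn about z gives the same grasp; the last joint's range is limited). The gripper opens to 95 mm and grips with 3 to 60 N. Pads are 20 mm wide; open, the fingers measure 119 mm over their backs; the gripper's body (75 mm by 180 mm) begins 59 mm behind the grasp point.
Start: joints at [-1.436, 0.491, 1.559, -0, 1.092, -0.106], TCP at [149.07, -606.962, 404.761] pointing down, gripper open.
Joint ranges: [-3.1, 3.1], [-0.84, 2.19], [0.05, 2.79], [-1.13, 4.28], [0.06, 2.93], [-2.69, 2.69]. Speed limits (rad/s): [2.22, 2.22, 2.79, 3.14, 3.14, 3.14].

### API

Orientations are given as [roll, pitch, yaw] about the fixed x, y, z axes, in that order (R = Rz(yaw) Ry(pitch) Rx(roll)).
In Python, from cell import * gives the robot as it stands.
- The arm moves only by the tool step_arm, never from a script. Its argument "rows" is a list of rows, each an object with "delta_pos": the shift along the tool's x, y, z in cm, a list of three; "spin": the turn about the tool's z in degrees. A call has 1 to 5 rows; each row is the pose to reach, as a shift and turn from the pose measured when the call began, along the tool's axes at that moment; what a row does not reach only later rows make up. A row lasts 1/10 s, in which the tool goes at most 50 mm and 8.59 degrees, less where a joint would pass 70% of its speed; a pose out of reach is approached as far as the arm can. A call with a gripper value outside its range is refused whole. "jaw" is the opening, from 0 (shut) to 1 (fully open), set as the call begins (left out, the last holds). The fingers move at their own pace and stop on an object; the grip force is fixed at half the most. Time passes only in rows, so rows that repeat a pose let the fingers close. It gives the time, the measured TCP pose, the force and the opening at its end, in the units of the state.
- state(): the state, without advancing time (a new reading comes with each control period).
- read_camera(name): name is "scene" or "side" or "wrist"; returns (picture, depth): 400x640x3 uint8, blue, green, red; 400x640 float32, mm along the optical axis (not along the pixel's ray), 0 where there is no reading.
- camera_info(name): a dict with "camera_matrix" (3x3 intrinsics, pixels), "k1" (the pictures are not rectified: a ray, as slopes to the right and down, at radius r is drawn at 1 + k1 r^2 times it, then the intrinsics apply), "R" (3x3) and "t" (3): a world point X has camera coordinates R X + t. Camera axes: x right, y down, z forward; pixel columns grow to the right and rows downward; lengths in mm; the calibration is good to about 2 mm. A picture is of the moment at which its call begins: read the wrist's pose just before it. camera_info takes no time and is no camera call; for the wrist camera it gives the pose at the moment of the call.
- job_done(): hands the job in, once; it reports no verdict.
The state is a dict: "t": time; "joints": joint angles; "qvel": joint speeds; "tau": joint torques, N m; "eef_pos": TCP position; "tcp_rot": TCP orientation; "ft_force": force on the tool from outside, world axes, zero at the start; "moment": the same for the moment, N m; "opening": opening from 0.0 (shut) to 1.0 (fully open).
Only numpy, scipy, OpenCV 4.12 (cv2) and the standard library are available. Lean on these libraries where they do the work, as an engineer would, in place of code of your own. Each camera call takes 0.05 s, during which the arm holds its last target.

### The job

Tip the four dried mushroom caps from the feed tray into the bowl of the green mill, then set the empty tray back flat on the bench and let go of it. Then drop the white lid fully home in the mill's collar, its two lugs through the two slots, and twist it clockwise (seen from above) against the spring to the orange run mark, half-way to the red lock mark where it would click shut; never let it reach the lock. Finish while still gripping the lid and holding it at the orange mark, because it springs back when let go; leave the other things on the bench where they are.

Things in the scene. Friction and masses are not known exactly. Their poses are not given: they have to be found in the camera images.
- mill: the mill, fixed: green base 150 x 150 x 46 mm, steel bowl 120 mm outside; origin under its centre. Marks on the steel rim, at each of the two slots: green at the slot, orange run mark 0.70 rad clockwise of it, red lock mark 1.40 rad clockwise. Under the collar the bowl is 98 mm wide, its floor 84 mm below the mouth.
- mill_mouth (a point): centre of the mill's mouth, in the plane of the collar's top, 140 mm above the bench; z up, x along the line through the two bayonet slots. Black collar 8 mm thick with a round opening 81 mm wide and, at +x and -x, slots 21 mm wide that reach 49 mm from the axis.
- run_ring (a joint): sprung ring under the collar, pushed round by the lid's lugs: 0 at rest, grows as the lid turns clockwise, 0.70 = orange run mark, 1.40 = end stop at red; the lock catches from about 1.25. A centred lid turns about 0.1 rad before its lugs meet the ring. The spring takes 0.07 N m at the start, 0.15 N m at the run mark, and always pushes back to 0.
- lid_grip (a point): point on the axis of the white lid, in its black grip bar (70 mm long along lid x, 14 mm thick along y, 36 mm tall): 50 mm above the lid's foot, 24 mm above the disc's top, 12 mm below the bar's top; z up. Fully home the disc lies on the collar and this point is 34 mm above the mouth.
- lid: the lid, about 180 g, standing on its spigot; origin under its centre. Disc 100 mm across, 10 mm thick; below it a spigot 76 mm wide, 16 mm deep, whose foot carries at +x and -x, under the bar's ends, two lugs 12 mm wide, 6 mm tall, reaching 46 mm from the axis. Orange ticks on the disc show the lugs; either way round fits.
- tray_grip (a point): grip point of the aluminium feed tray, in its blue handle bar (116 mm long along tray x, 14 mm thick along y, 20 mm tall), half-way up the bar and 12 mm forward of its middle: 66 mm above the tray's underside, 85 mm behind the nose, on the centreline; z up.
- tray: the tray, about 160 g: a channel 150 mm long (x), 48 mm wide, 40 mm inside, walls up to 34 mm, floor 4 mm thick, closed at the back (-x), open at the nose (+x), handle above on a post at the back; origin under its centre.
- cap0_center (a point): dried brown mushroom cap, 29 mm across, 21 mm tall, 12 g; its centre. It starts in the tray.
- cap1_center (a point): dried brown mushroom cap, 29 mm across, 21 mm tall, 12 g; its centre. It starts in the tray.
- cap2_center (a point): dried brown mushroom cap, 29 mm across, 21 mm tall, 12 g; its centre. It starts in the tray.
- cap3_center (a point): dried brown mushroom cap, 29 mm across, 21 mm tall, 12 g; its centre. It starts in the tray.
- spray: white spray bottle, 60 mm across, 170 mm tall; origin under its centre (leave alone)
- spawn_jar: brown jar with a brass cap, 72 mm across, 110 mm tall; origin under its centre (leave alone)
- mug: blue mug, 72 mm across, 75 mm tall; origin under its centre (leave alone)
- weight: brass block weight 60 x 40 x 30 mm; origin under its centre (leave alone)
- meter: white round hygrometer, 68 mm across, 22 mm tall; origin under its centre (leave alone)
- brush: hand brush lying on the bench; origin under its middle (leave alone)
There are look-alikes about, which are no part of the job. What is shaped like the lid but turquoise is not meant.

How it is judged:
By the outcome, as a careful person would: the job done as asked, in the order asked, and still so for the second after the job is handed in, while the arm keeps its last pose, push and grip.
It also fails if it takes over 72 s, if anything falls off the work surface, if the arm or the gripper's body presses on something with over 40 N, if the wrist force passes 120 N, or if a joint passes its speed limit or range.

## Working session

There is one attempt and no reset: what is moved stays moved. The work goes in short steps, Python scripts to look and compute and a tool call to move; the robot and the scene stay as the last step left them, time stands still between calls to the robot, and variables do not carry over. Pictures are saved under pics/ and viewed, and the job is handed in when it is done.

Besides the shell and the picture viewer there is one more tool, called after ">>>" as name([rows], argument=value, ...), one row to a line, values as JSON. step_arm: Moves the arm, as the interface text tells. Its arguments: {"type":"object","properties":{"rows":{"type":"array","items":{"type":"object","properties":{"delta_pos":{"type":"array","items":{"type":"number"}},"spin":{"type":"number"}}}},"jaw":{"type":"number"}},"required":["rows"]}

```bash
ls; mkdir -p pics; python3 - <<'E'
from cell import *
import cv2
s=state();print(s)
for n in ["scene","side","wrist"]:
    ci=camera_info(n)
    p,d=read_camera(n)
    import numpy as np
    cv2.imwrite(f"pics/{n}0.png",p);np.save(f"pics/{n}0.npy",d)
    print(n,ci)
E
```

```text
pics
{'t': 0.0, 'joints': array([-1.43559237e+00,  4.91540782e-01,  1.55948378e+00,  1.37686221e-05,
        1.09171757e+00, -1.05590554e-01]), 'qvel': array([-3.85659428e-04,  1.47919239e-03, -1.91865070e-03, -5.38336986e-04,
       -7.89625105e-04, -8.23553226e-05]), 'tau': array([ 5.04594827e-04, -6.12632918e+01, -2.58177388e+01,  6.92465343e-02,
        4.80210793e-02, -1.02909007e-04]), 'eef_pos': array([ 149.0685977 , -606.91232805,  404.16147358]), 'tcp_rot': array([-3.14045085e+00, -1.33292907e-04,  2.40788085e-01]), 'ft_force': array([-0.40269321, -0.16860163, -0.10664034]), 'moment': array([ 0.0091314 , -0.04149391, -0.0064939 ]), 'opening': 1.0014340720369415}
scene {'camera_matrix': array([[427.70163634,   0.        , 319.04918091],
       [  0.        , 427.70163634, 195.72355237],
       [  0.        ,   0.        ,   1.        ]]), 'k1': -0.05992784861571495, 'R': array([[ 0.81323549,  0.58169063,  0.01685377],
       [ 0.410549  , -0.55296297, -0.72503895],
       [-0.41242885,  0.59654671, -0.68850161]]), 't': array([-447.59981437, -131.64396311, 1559.06322985])}
sid
[... 164 characters left out ...]
      ]]), 'k1': 0.03921155165328007, 'R': array([[-0.87080358, -0.4916051 ,  0.00505556],
       [-0.24660334,  0.42787807, -0.86954422],
       [ 0.42530921, -0.75844894, -0.49382921]]), 't': array([ 503.37733284,  227.58206762, 1133.8701564 ])}
wrist {'camera_matrix': array([[289.2563894 ,   0.        , 315.5343548 ],
       [  0.        , 289.2563894 , 201.66961923],
       [  0.        ,   0.        ,   1.        ]]), 'k1': -0.03685197166837666, 'R': array([[ 2.39591025e-01, -9.70873721e-01, -5.97860698e-04],
       [-9.29888750e-01, -2.29653749e-01,  2.87343119e-01],
       [-2.79111185e-01, -6.82888887e-02, -9.57827528e-01]]), 't': array([-624.6925031 ,  -34.66361854,  391.96402728])}
```

View pics/scene0.png

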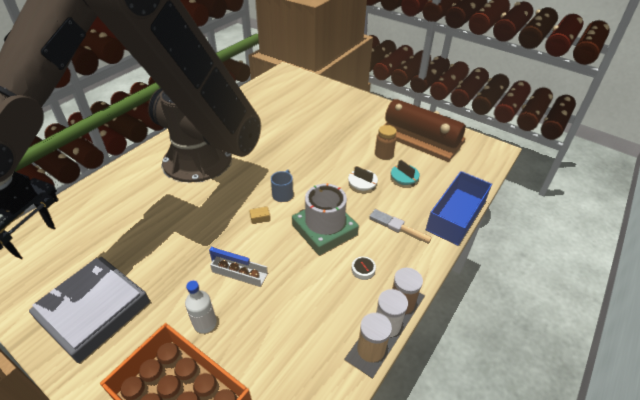

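View pics/side0.png

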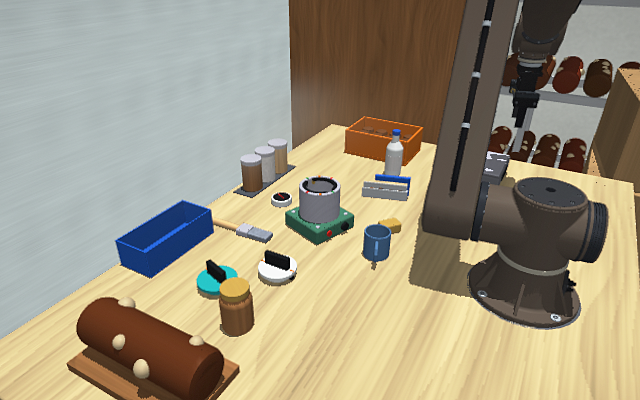

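View pics/wrist0.png

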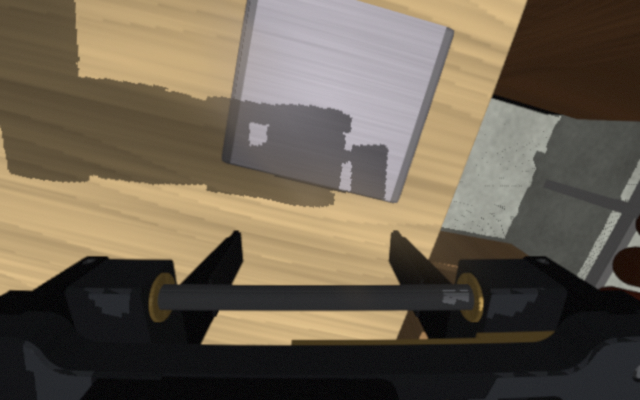

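Candidates in the scene picture:
- **Lid:** white disc with a black bar at (363,180). Look-alikes are the turquoise one at (405,174) and a round dial at (364,267).
- **Tray:** channel with a blue handle at (238,266). The blue bin at (460,207) is not it.
- **Mill:** green and steel at (325,215).

I choose the white disc with the bar, the channel and the mill, and will check them in a close crop.

```bash
cat > h.py <<'E'
from cell import *
import cv2, numpy as np
def rays(ci,uv):
    K=np.array(ci['camera_matrix']);uv=np.atleast_2d(uv).astype(float)
    xd=(uv-[K[0,2],K[1,2]])/[K[0,0],K[1,1]]
    x=xd.copy()
    for _ in range(20): x=xd/(1+ci['k1']*(x**2).sum(1,keepdims=True))
    R=np.array(ci['R']);t=np.array(ci['t'])
    return -R.T@t, np.c_[x,np.ones(len(x))]@R, np.c_[x,np.ones(len(x))]
def onplane(ci,uv,z):
    o,d,_=rays(ci,uv); return o+d*((z-o[2])/d[:,2])[:,None]
def bydepth(ci,uv,dep):
    o,d,_=rays(ci,uv); uv=np.atleast_2d(uv).astype(int)
    return o+d*dep[uv[:,1],uv[:,0]][:,None]
def proj(ci,X):
    K=np.array(ci['camera_matrix']);c=np.atleast_2d(X)@np.array(ci['R']).T+ci['t']
    x=c[:,:2]/c[:,2:]; x=x*(1+ci['k1']*(x**2).sum(1,keepdims=True))
    return x*[K[0,0],K[1,1]]+[K[0,2],K[1,2]]
def cloud(ci,dep,mask):
    v,u=np.nonzero(mask&(dep>0)); return bydepth(ci,np.c_[u,v],dep)
def snap(n,name,crop=None,s=1):
    ci=camera_info(n);p,d=read_camera(n);np.save(f'pics/{name}.npy',d);cv2.imwrite(f'pics/{name}_raw.png',p)
    np.save(f'pics/{name}_ci.npy',ci,allow_pickle=True)
    q=p
    if crop: q=p[crop[1]:crop[3],crop[0]:crop[2]]
    cv2.imwrite(f'pics/{name}.png',cv2.resize(q,None,fx=s,fy=s,interpolation=cv2.INTER_CUBIC))
    return ci,p,d
E
python3 - <<'E'
from h import *
a=cv2.imread('pics/scene0.png');b=cv2.imread('pics/side0.png')
A=cv2.resize(a[150:290,195:435],None,fx=3.3,fy=3.3,interpolation=cv2.INTER_CUBIC);cv2.imwrite('pics/sc.png',A[:600,:800])
B=cv2.resize(b[165:305,185:425],None,fx=3.3,fy=3.3,interpolation=cv2.INTER_CUBIC);cv2.imwrite('pics/sd.png',B[:600,:800])
for n,im in(('scene',a),('side',b)):
    ci=camera_info(n);d=np.load(f'pics/{n}0.npy')
    pts={'scene':dict(lid=(363,180),turq=(405,174),mill=(325,195),tray=(238,266),dial=(364,267),mug=(283,185),spray=(200,310),jar=(386,140),weight=(260,214)),
     'side':dict(lid=(277,268),turq=(217,280),mill=(320,185),tray=(388,187),mug=(377,240))}[n]
    for k,v in pts.items(): print(n,k,bydepth(ci,v,d).round(0))
E
```

```text
scene lid [[561. 241.  26.]]
scene turq [[663. 353.  29.]]
scene mill [[544.  37. 101.]]
scene tray [[ 467. -273.   20.]]
scene dial [[754. -70.  25.]]
scene mug [[396.  18.  76.]]
scene spray [[ 535. -461.  104.]]
scene jar [[547. 413.  87.]]
scene weight [[390. -91.  31.]]
side lid [[547. 258.  29.]]
side turq [[649. 369.  28.]]
side mill [[595. -51. 112.]]
side tray [[ 470. -302.   22.]]
side mug [[355.  75.  71.]]
```

View pics/sc.png

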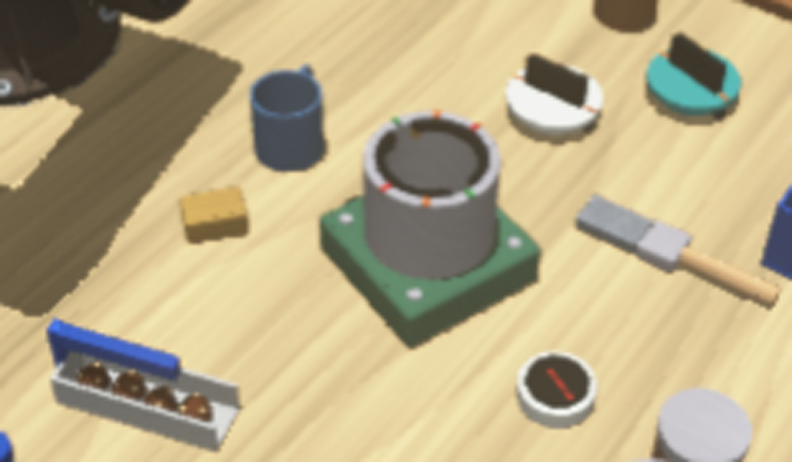

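View pics/sd.png

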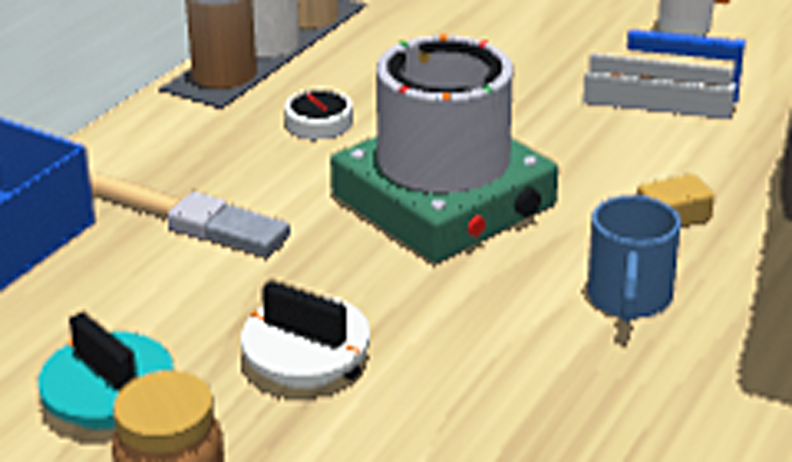

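The crop confirms the choice. The white lid has a black bar and orange ticks, the tray nose points right in the scene view, and the mill rim carries green, orange and red marks. Next I measure them.

```bash
python3 - <<'E'
from h import *
for n in('scene','side'):
    im=cv2.imread(f'pics/{n}0.png');ci=camera_info(n);d=np.load(f'pics/{n}0.npy')
    hsv=cv2.cvtColor(im,cv2.COLOR_BGR2HSV)
    # tray handle
    m=((hsv[...,0]>108)&(hsv[...,0]<125)&(hsv[...,1]>150)&(hsv[...,2]>80))
    box={'scene':(200,240,255,270),'side':(365,165,420,198)}[n]
    mm=np.zeros_like(m);mm[box[1]:box[3],box[0]:box[2]]=1;m&=mm
    P=cloud(ci,d,m);P=P[(P[:,2]>68)&(P[:,2]<82)]
    c,sz,_=cv2.minAreaRect(P[:,:2].astype(np.float32));
    vx,vy,x,y=cv2.fitLine(P[:,:2].astype(np.float32),cv2.DIST_L2,0,.01,.01).ravel()
    t=(P[:,:2]-[x,y])@[vx,vy]
    print(n,'handle',len(P),P.mean(0).round(1),'mid',[x+vx*(t.min()+t.max())/2,y+vy*(t.min()+t.max())/2],np.ptp(t),'dir',np.arctan2(vy,vx))
    # rim: points with z 135..145 near mill
    M=(d>0);P=np.zeros(im.shape);v,u=np.nonzero(M);P=bydepth(ci,np.c_[u,v],d)
    s=(abs(P[:,2]-140)<4)&(np.hypot(P[:,0]-575,P[:,1]-10)<110)
    (cx,cy),r=cv2.minEnclosingCircle(P[s,:2].astype(np.float32));print('rim',s.sum(),cx,cy,r)
    uvs=np.c_[u,v][s];col=hsv[v[s],u[s]]
    for nm,lo,hi in(('green',45,85),('orange',8,22),('red',-1,4)):
        h=col[:,0].astype(int); h=np.where(h>174,h-180,h)
        k=(h>lo)&(h<hi)&(col[:,1]>120)
        for p in onplane(ci,uvs[k],140.):
            print(nm,p[:2].round(0),np.degrees(np.arctan2(p[1]-cy,p[0]-cx)).round(0))
    s=(np.hypot(P[:,0]-555,P[:,1]-250)<75)&(P[:,2]>8)&(P[:,2]<32)
    (cx,cy),r=cv2.minEnclosingCircle(P[s&(P[:,2]>22),:2].astype(np.float32));print('lid',s.sum(),cx,cy,r)
    s=(np.hypot(P[:,0]-555,P[:,1]-250)<75)&(P[:,2]>57);Q=P[s]
    vx,vy,x,y=cv2.fitLine(Q[:,:2].astype(np.float32),cv2.DIST_L2,0,.01,.01).ravel();print('bar',len(Q),Q.mean(0),np.arctan2(vy,vx))
E
```

```text
scene handle 124 [ 451.2 -287.4   76.7] mid [np.float64(454.39389973163975), np.float64(-286.4539884807172)] 112.50822173253447 dir 0.28787258
rim 513 574.083984375 -3.447669506072998 61.436729431152344
orange [544.  45.] 122.0
orange [547.  41.] 121.0
orange [580.  55.] 84.0
orange [597. -45.] -61.0
orange [599. -48.] -61.0
orange [599. -53.] -63.0
orange [601. -52.] -61.0
red [580.  50.] 84.0
red [561. -57.] -104.0
red [563. -56.] -102.0
red [565. -54.] -100.0
lid 300 556.1122436523438 246.1831817626953 51.307373046875
bar 73 [555.63248682 245.53687211  62.74736578] -0.0037546223
side handle 122 [ 448.8 -280.3   74.2] mid [np.float64(450.0543925823236), np.float64(-279.9578876740039)] 108.04943364899187 dir 0.2929263
rim 420 572.1152954101562 -4.021667957305908 61.230445861816406
green [625. -24.] -21.0
green [526.  11.] 162.0
green [524.  10.] 164.0
green [519.  13.] 162.0
orange [607. -58.] -57.0
orange [604. -59.] -60.0
orange [603. -52.] -57.0
orange [601. -53.] -60.0
orange [598. -48.] -60.0
orange [547.  37.] 121.0
orange [547.  43.] 118.0
red [563. -53.] -101.0
red [584.  45.] 76.0
red [582.  43.] 78.0
lid 568 554.1673583984375 248.78094482421875 51.33389663696289
bar 136 [553.37715252 249.01069278  61.70939427] 0.0353006
```

```bash
cat >> h.py <<'E'
def go(x,y,z,yaw=None,n=1,s=None):
    """print tool-axes delta (cm) & spin deg to get TCP to target"""
    from scipy.spatial.transform import Rotation as Ro
    s=s or state();R=Ro.from_euler('xyz',s['tcp_rot']).as_matrix()
    d=R.T@(np.array([x,y,z])-s['eef_pos'])/10
    sp=0 if yaw is None else -np.degrees((yaw-s['tcp_rot'][2]+np.pi)%(2*np.pi)-np.pi)
    print('t',round(s['t'],2),'pos',s['eef_pos'].round(1),'rot',s['tcp_rot'].round(3),'F',s['ft_force'].round(1),'op',round(s['opening'],3))
    print('delta cm',d.round(2),'spin',round(sp,2),'rows',np.ceil(max(np.linalg.norm(d)/5,abs(sp)/8.59)))
E
python3 -c "
from h import *
go(463.5,-280,370,.29)
ci=camera_info('wrist');R=ci['R'];o=-R.T@ci['t'];print(o-state()['eef_pos'])"
```

```text
t 0.15 pos [ 149.1 -606.9  404.3] rot [-3.141 -0.     0.241] F [-0.5  0.9 -0.4] op 1.0
delta cm [ 38.33 -24.25   3.45] spin -2.82 rows 10.0
[ 77.78643739  19.23475749 -19.20965104]
```

>>> step_arm([
  {"delta_pos":[3.0,-1.9,0]},
  {"delta_pos":[7,-4.4,0]},
  {"delta_pos":[11.2,-7.1,0]},
  {"delta_pos":[15.5,-9.8,0]},
  {"delta_pos":[19.5,-12.3,0.5]},
])

```text
invalid input at $.rows[0]: expected keys delta_pos, spin
```

>>> step_arm([
  {"delta_pos":[4.0,-2.5,0.5],"spin":-1},
  {"delta_pos":[8,-5.0,1.0],"spin":-2},
  {"delta_pos":[12,-7.6,1.5],"spin":-2.8},
  {"delta_pos":[16,-10.1,2],"spin":-2.8},
  {"delta_pos":[18.8,-11.9,2.9],"spin":-2.8},
])

```text
t: 0.65
eef_pos: [304.7, -444.5, 375.6]
tcp_rot: [-3.141, -0.0, 0.291]
ft_force: [0.5, -0.5, -1.6]
opening: 1.001
```

```bash
python3 -c "
from h import *
go(463.5,-280,370,.29)
snap('wrist','w1')
"
```

```text
t 0.65 pos [ 304.7 -444.5  375.6] rot [-3.141 -0.     0.291] F [ 0.5 -0.5 -1.6] op 1.001
delta cm [ 19.93 -11.21   0.57] spin 0.04 rows 5.0
```

View pics/w1.png

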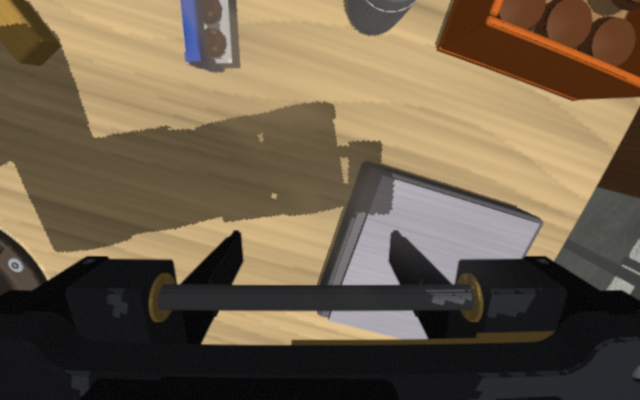

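The wrist view shows the tray's rear at the top, with the blue handle at about (190,30). I'll move closer and look again.

>>> step_arm([
  {"delta_pos":[3.5,-3,0],"spin":0},
  {"delta_pos":[7,-6,0],"spin":0},
  {"delta_pos":[10,-9,0],"spin":0},
  {"delta_pos":[12,-11.2,0],"spin":0},
  {"delta_pos":[12,-11.2,0],"spin":0},
])

```text
t: 1.2
eef_pos: [390.1, -297.5, 374.5]
tcp_rot: [-3.137, -0.001, 0.295]
ft_force: [-0.3, -0.1, -0.4]
opening: 1.001
```

```bash
python3 -c "
from h import *
go(463.5,-280,370,.29)
snap('wrist','w2')
"
```

```text
t 1.2 pos [ 390.1 -297.5  374.5] rot [-3.137e+00 -1.000e-03  2.950e-01] F [-0.3 -0.1 -0.4] op 1.001
delta cm [7.53 0.46 0.46] spin 0.3 rows 2.0
```

View pics/w2.png

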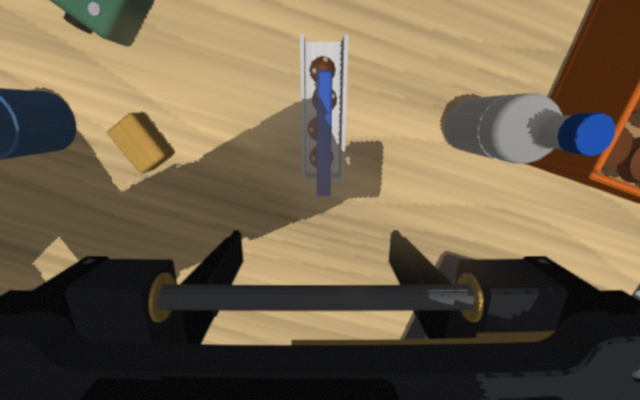

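```bash
python3 -c "
from h import *
ci=np.load('pics/w2_ci.npy',allow_pickle=True).item();im=cv2.imread('pics/w2_raw.png');d=np.load('pics/w2.npy')
hsv=cv2.cvtColor(im,cv2.COLOR_BGR2HSV)
m=((hsv[...,0]>105)&(hsv[...,0]<128)&(hsv[...,1]>130));mm=np.zeros_like(m);mm[60:200,290:350]=1;m&=mm
P=cloud(ci,d,m);P=P[abs(P[:,2]-76)<6];print(len(P),np.median(P[:,2]))
v,u=np.nonzero(m)
vx,vy,x,y=cv2.fitLine(P[:,:2].astype(np.float32),cv2.DIST_L2,0,.01,.01).ravel()
t=(P[:,:2]-[x,y])@[vx,vy];L=np.percentile(t,[0,100]);mid=np.array([x,y])+np.array([vx,vy])*L.mean()
print(mid,np.ptp(L),np.arctan2(vy,vx), mid+12*np.array([vx,vy]))
# corners via image of walls on z=34
q=np.array([[301,36],[348,36]]);print(onplane(ci,q,34.).round(1), 'nose mid',onplane(ci,q,34.).mean(0))
"
```

```text
502 76.71193387983547
[ 483.40358311 -277.44800641] 47.71395030167907 0.41129303 [ 494.40283924 -272.65046861]
[[ 535.6 -236.3   34. ]
 [ 549.3 -281.3   34. ]] nose mid [ 542.44094957 -258.80471912   34.        ]
```

```bash
python3 -c "
from h import *
ci=np.load('pics/w2_ci.npy',allow_pickle=True).item();im=cv2.imread('pics/w2_raw.png');d=np.load('pics/w2.npy')
print(im[180,323],im[100,325],d[180,323],d[100,325])
m=(im[...,0].astype(int)-im[...,2]>25);mm=np.zeros_like(m);mm[60:200,310:340]=1;m&=mm;m=m.astype(np.uint8)
m=cv2.morphologyEx(m,cv2.MORPH_OPEN,np.ones((3,3)))>0
v,u=np.nonzero(m);P=onplane(ci,np.c_[u,v],76.)
print(u.min(),u.max(),v.min(),v.max(),len(u))
r=cv2.minAreaRect(P[:,:2].astype(np.float32));print(r)
# centre of columns per row
rows=[v_ for v_ in range(75,190,5) if m[v_].any()]
C=onplane(ci,[[np.nonzero(m[k])[0].mean(),k] for k in rows],76.);f=np.polyfit(C[:,0],C[:,1],1);print(f,np.arctan(f[0]));print(C[[0,-1]].round(1))
"
```

```text
[91 71 71] [180 100  68] 285.28784 262.85135
317 331 71 145 946
((473.98681640625, -278.75048828125), (65.66495513916016, 12.793405532836914), 17.777931213378906)
[ 3.33833681e-01 -4.37515248e+02] 0.3222007999461871
[[ 502.  -269.9   76. ]
 [ 443.2 -290.3   76. ]]
```

```bash
python3 -c "
from h import *
go(461.5,-283.7,237,.31)
"
```

```text
t 1.25 pos [ 389.7 -298.9  374.6] rot [-3.138e+00 -1.000e-03  2.950e-01] F [0.6 0.2 0.5] op 1.0
delta cm [ 7.3   0.68 13.76] spin -0.88 rows 4.0
```

>>> step_arm([
  {"delta_pos":[4,0.5,2],"spin":-0.9},
  {"delta_pos":[7.3,0.7,4],"spin":-0.9},
  {"delta_pos":[7.3,0.7,8.5],"spin":-0.9},
  {"delta_pos":[7.3,0.7,12],"spin":-0.9},
  {"delta_pos":[7.3,0.7,13.7],"spin":-0.9},
])

```text
t: 1.75
eef_pos: [460.9, -284.6, 234.5]
tcp_rot: [-3.135, 0.002, 0.31]
ft_force: [0.1, 0.3, 0.6]
opening: 1.0
```

```bash
python3 -c "
from h import *
go(461.5,-283.7,237,.31)
"
```

```text
t 1.75 pos [ 460.9 -284.6  234.5] rot [-3.135e+00  2.000e-03  3.100e-01] F [0.1 0.3 0.6] op 1.0
delta cm [ 0.08 -0.07 -0.25] spin -0.01 rows 1.0
```

Now close the jaws and take a look at the grip.

>>> step_arm([
  {"delta_pos":[0,0,-0.2],"spin":0},
  {"delta_pos":[0,0,-0.2],"spin":0},
  {"delta_pos":[0,0,-0.2],"spin":0},
  {"delta_pos":[0,0,-0.2],"spin":0},
  {"delta_pos":[0,0,-0.2],"spin":0},
], jaw=0)

```text
t: 2.25
eef_pos: [461.0, -284.7, 237.5]
tcp_rot: [-3.136, 0.001, 0.31]
ft_force: [-0.6, 0.0, 0.1]
opening: 0.64
```

>>> step_arm([
  {"delta_pos":[0,0,0],"spin":0},
  {"delta_pos":[0,0,0],"spin":0},
  {"delta_pos":[0,0,-0.5],"spin":0},
  {"delta_pos":[0,0,-1],"spin":0},
  {"delta_pos":[0,0,-1.5],"spin":0},
])

```text
t: 2.75
eef_pos: [461.0, -284.8, 253.0]
tcp_rot: [-3.137, 0.0, 0.31]
ft_force: [-0.4, 0.4, -0.8]
opening: 0.21
```

```bash
python3 -c "
from h import *
go(461.5,-283.7,237,.31)
snap('side','s1',(300,100,500,250),4)
"
```

```text
t 2.75 pos [ 461.  -284.8  253. ] rot [-3.137  0.     0.31 ] F [-0.4  0.4 -0.8] op 0.21
delta cm [ 0.08 -0.08  1.6 ] spin -0.01 rows 1.0
```

View pics/s1.png

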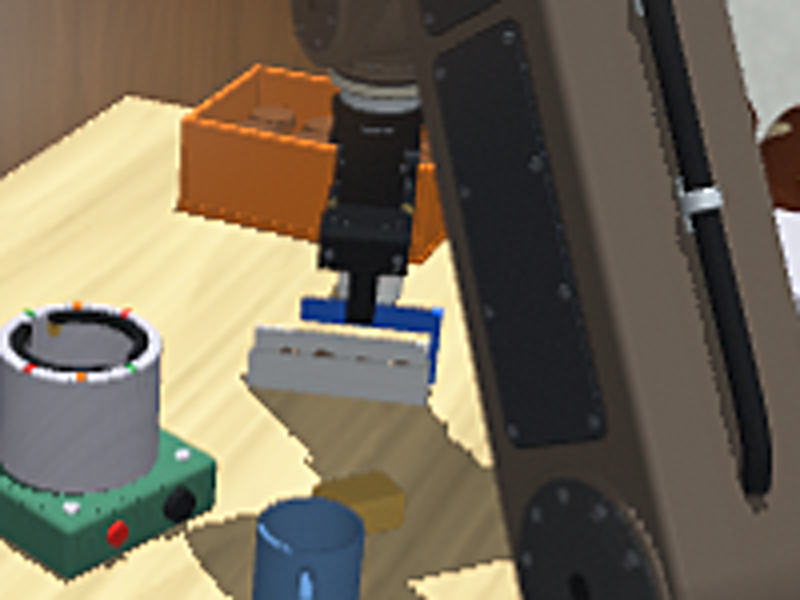

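The fingers hadn't closed yet (opening 0.21) when I lifted. I'll go back down and finish closing.

>>> step_arm([
  {"delta_pos":[0,0,1.0],"spin":0},
  {"delta_pos":[0,0,1.6],"spin":0},
  {"delta_pos":[0,0,1.6],"spin":0},
  {"delta_pos":[0,0,1.6],"spin":0},
  {"delta_pos":[0,0,1.6],"spin":0},
])

```text
t: 3.3
eef_pos: [461.2, -284.2, 239.1]
tcp_rot: [-3.137, -0.001, 0.31]
ft_force: [-2.4, 9.5, 21.4]
opening: 0.147
```

```bash
python3 -c "
from h import *
go(461.5,-283.7,237,.31)
snap('side','s2',(300,100,500,250),4)
"
```

```text
t 3.3 pos [ 461.2 -284.2  239.1] rot [-3.137e+00 -1.000e-03  3.100e-01] F [-2.4  9.5 21.4] op 0.147
delta cm [ 0.05 -0.03  0.21] spin -0.03 rows 1.0
```

View pics/s2.png

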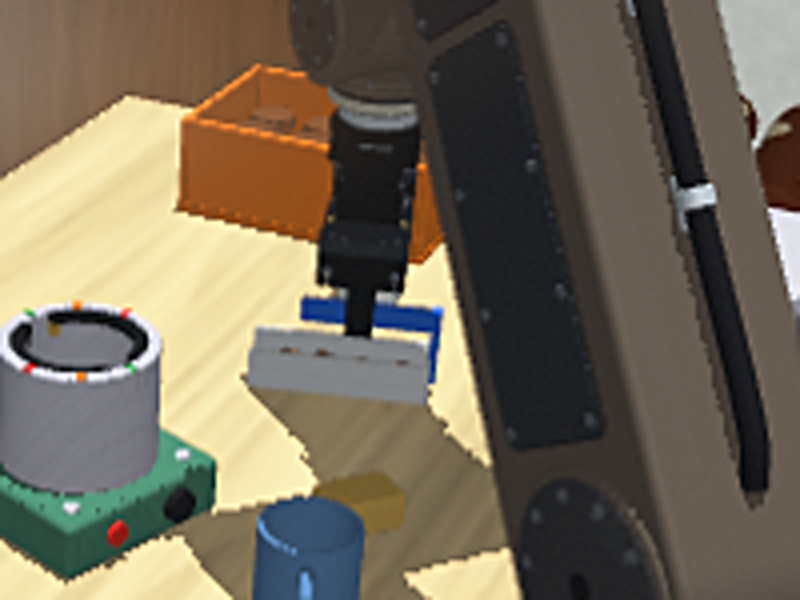

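>>> step_arm([
  {"delta_pos":[0,0,-0.3],"spin":0},
  {"delta_pos":[0,0,-1],"spin":0},
  {"delta_pos":[0,0,-2.2],"spin":0},
  {"delta_pos":[0,0,-3.6],"spin":0},
  {"delta_pos":[0,0,-4.6],"spin":0},
])

```text
t: 3.85
eef_pos: [461.2, -284.5, 286.4]
tcp_rot: [-3.138, -0.001, 0.309]
ft_force: [0.4, -0.6, -2.3]
opening: 0.141
```

```bash
python3 -c "
from h import *
go(508,-188,284,1.23)
"
```

```text
t 3.85 pos [ 461.2 -284.5  286.4] rot [-3.138e+00 -1.000e-03  3.090e-01] F [ 0.4 -0.6 -2.3] op 0.141
delta cm [ 7.39 -7.77  0.28] spin -52.74 rows 7.0
```

>>> step_arm([
  {"delta_pos":[0.5,-0.5,0],"spin":-3},
  {"delta_pos":[1.2,-1.3,0],"spin":-8},
  {"delta_pos":[2.2,-2.3,0],"spin":-14},
  {"delta_pos":[3.2,-3.4,0],"spin":-20},
  {"delta_pos":[4.2,-4.4,0],"spin":-26},
])

```text
t: 4.35
eef_pos: [488.0, -229.3, 287.0]
tcp_rot: [-3.139, -0.003, 0.767]
ft_force: [0.5, -0.3, -1.8]
opening: 0.147
```

```bash
python3 -c "
from h import *
go(508,-188,284,1.23)
"
```

```text
t 4.35 pos [ 488.  -229.3  287. ] rot [-3.139e+00 -3.000e-03  7.670e-01] F [ 0.5 -0.3 -1.8] op 0.147
delta cm [ 4.31 -1.58  0.32] spin -26.5 rows 4.0
```

>>> step_arm([
  {"delta_pos":[1.0,-0.4,0],"spin":-6},
  {"delta_pos":[2,-0.7,0],"spin":-12},
  {"delta_pos":[3,-1.1,0],"spin":-18},
  {"delta_pos":[3.9,-1.4,0.1],"spin":-23.5},
  {"delta_pos":[4.3,-1.6,0.1],"spin":-26.5},
])

```text
t: 4.85
eef_pos: [508.1, -187.4, 286.6]
tcp_rot: [-3.141, -0.004, 1.234]
ft_force: [0.0, 0.8, -1.8]
opening: 0.148
```

```bash
python3 -c "
from h import *
go(520,-155,284,1.23)
snap('scene','c3',(170,120,420,300),3.2)
snap('wrist','w3')
"
```

```text
t 4.85 pos [ 508.1 -187.4  286.6] rot [-3.141 -0.004  1.234] F [ 0.   0.8 -1.8] op 0.148
delta cm [3.45 0.05 0.27] spin 0.23 rows 1.0
```

View pics/c3.png

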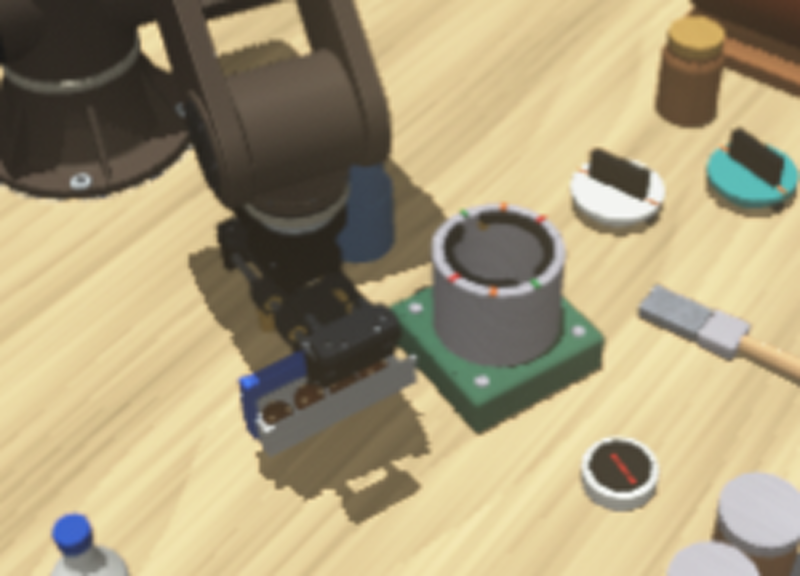

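View pics/w3.png

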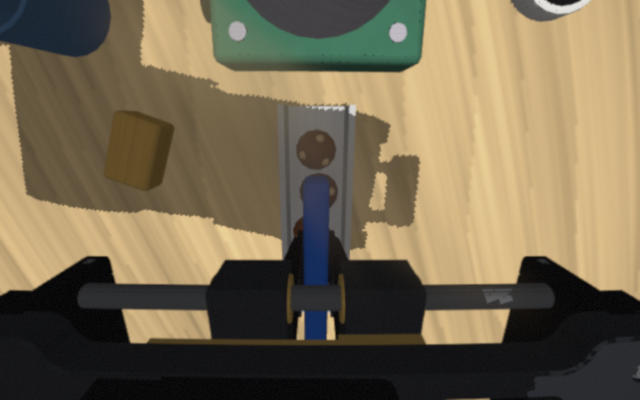

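Both views agree: the tray is held level with four caps in it, and the nose is square to the green base face, about 10 mm short of it. The tool has no tilt axis, so I'll pivot the tray in the pads by pushing its nose against the fixed base.

>>> step_arm([
  {"delta_pos":[0,0,0.7],"spin":0},
  {"delta_pos":[0.2,0,1.2],"spin":0},
  {"delta_pos":[0.8,0,1.2],"spin":0},
  {"delta_pos":[1.4,0,1.2],"spin":0},
  {"delta_pos":[2,0,1.2],"spin":0},
])

```text
t: 5.45
eef_pos: [514.8, -168.2, 274.7]
tcp_rot: [-3.141, -0.004, 1.231]
ft_force: [-0.9, -0.5, -2.1]
opening: 0.149
```

>>> step_arm([
  {"delta_pos":[0.4,0,0],"spin":0},
  {"delta_pos":[0.8,0,0],"spin":0},
  {"delta_pos":[1.2,0,0],"spin":0},
])

```text
t: 5.75
eef_pos: [518.9, -157.1, 275.2]
tcp_rot: [3.141, -0.002, 1.232]
ft_force: [-6.2, -14.4, 4.7]
opening: 0.145
```

```bash
python3 -c "
from h import *
go(520,-155,274,1.23)
snap('scene','c4',(220,170,380,290),5)
"
```

```text
t 5.75 pos [ 518.9 -157.1  275.2] rot [ 3.141e+00 -2.000e-03  1.232e+00] F [ -6.2 -14.4   4.7] op 0.145
delta cm [0.24 0.03 0.12] spin 0.12 rows 1.0
```

View pics/c4.png

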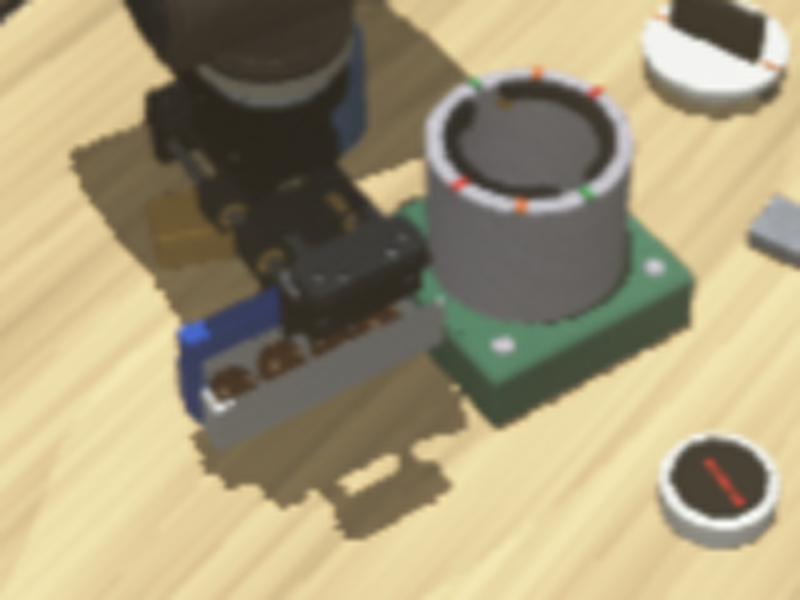

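The nose is against the base and the force is building, 15 N. I'll push further in small steps.

>>> step_arm([
  {"delta_pos":[0.4,0,0],"spin":0},
  {"delta_pos":[0.7,0,0],"spin":0},
])

```text
t: 6.0
eef_pos: [521.4, -151.4, 276.1]
tcp_rot: [3.139, 0.001, 1.233]
ft_force: [-6.4, -14.1, 6.0]
opening: 0.147
```

```bash
python3 -c "
from h import *
go(520,-155,274,1.23);print(state()['moment'])
"
```

```text
t 6.0 pos [ 521.4 -151.4  276.1] rot [3.139e+00 1.000e-03 1.233e+00] F [ -6.4 -14.1   6. ] op 0.147
delta cm [-0.39 -0.01  0.21] spin 0.15 rows 1.0
[-2.84738442  1.04574103 -0.07769136]
```

>>> step_arm([
  {"delta_pos":[0.4,0,0],"spin":0},
  {"delta_pos":[0.8,0,0],"spin":0},
])

```text
t: 6.2
eef_pos: [523.9, -145.5, 277.5]
tcp_rot: [3.137, 0.004, 1.234]
ft_force: [-13.0, -24.4, 17.2]
opening: 0.146
```

```bash
python3 -c "
from h import *
go(520,-155,274,1.23);print(state()['moment'])
snap('side','s4',(300,100,460,220),5)
"
```

```text
t 6.2 pos [ 523.9 -145.5  277.5] rot [3.137 0.004 1.234] F [-13.  -24.4  17.2] op 0.146
delta cm [-1.02 -0.05  0.35] spin 0.23 rows 1.0
[-4.53778798  2.31593603  0.03009706]
```

View pics/s4.png

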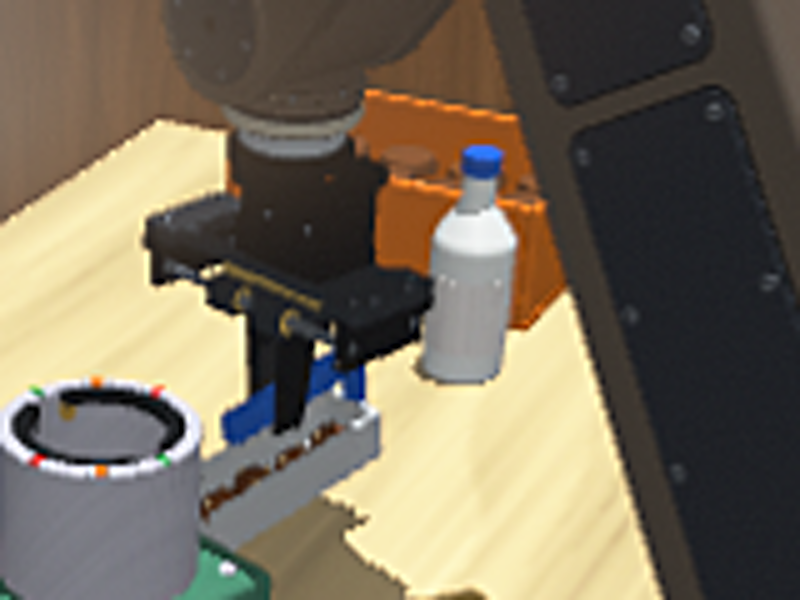

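```bash
cat >> h.py <<'E'
def tilt(n,name,h):
    """pitch of tray: fit line/plane to blue handle side points, h heading"""
    ci=np.load(f'pics/{name}_ci.npy',allow_pickle=True).item();im=cv2.imread(f'pics/{name}_raw.png');d=np.load(f'pics/{name}.npy')
    G=state()['eef_pos']-[0,0,171]
    m=(im[...,0].astype(int)-im[...,2]>40)
    P=cloud(ci,d,m);P=P[np.linalg.norm(P-G,axis=1)<90]
    u=np.array([np.cos(h),np.sin(h)]);a=(P[:,:2]-G[:2])@u;z=P[:,2]-G[2]
    # upper envelope
    f=cv2.minAreaRect(np.c_[a,z].astype(np.float32))
    L=cv2.fitLine(np.c_[a,z].astype(np.float32),cv2.DIST_HUBER,0,.01,.01).ravel()
    print(n,len(P),'rect',f,'line deg',np.degrees(np.arctan(L[1]/L[0])))
    return a,z
E
python3 -c "
from h import *
tilt('side','s4',1.23)
tilt('scene','c4',1.23)
snap('scene','c5',(220,170,380,290),5);tilt('scene','c5',1.23)
"
```

```text
side 142 rect ((-15.988105773925781, -10.293657302856445), (47.90648651123047, 116.45811462402344), 84.22318267822266) line deg 1.8156958
scene 39 rect ((-52.89909362792969, 5.722631931304932), (7.449182033538818, 54.7894172668457), 86.84994506835938) line deg -0.36480868
scene 71 rect ((-59.74784851074219, 1.1813316345214844), (77.94925689697266, 44.12636947631836), 37.85990905761719) line deg 67.173164
```

View pics/c5.png

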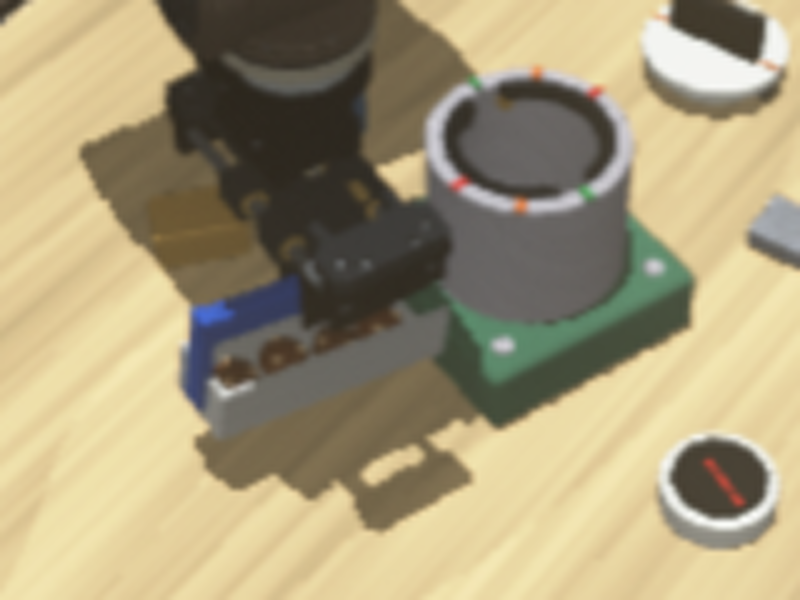

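```bash
cat >> h.py <<'E'
def onvert(ci,uv,G,h,off=0):
    """cast onto vertical plane through G along heading h; returns (along, z rel G)"""
    o,d,_=rays(ci,uv);nrm=np.array([-np.sin(h),np.cos(h),0]);G=G+nrm*off
    X=o+d*(((G-o)@nrm)/(d@nrm))[:,None]
    return np.c_[(X-G)@[np.cos(h),np.sin(h),0],X[:,2]-G[2]]
E
python3 -c "
from h import *
ci=camera_info('side');G=state()['eef_pos']-[0,0,171]
f=lambda q:np.array(q)/5+[300,100]
A=onvert(ci,f([[222,418],[362,352],[222,445],[300,400]]),G,1.23,-7);print(A.round(1),np.degrees(np.arctan2(A[0,1]-A[1,1],A[0,0]-A[1,0])))
B=onvert(ci,f([[200,545],[380,455],[200,460],[372,405]]),G,1.23,24);print(B.round(1),np.degrees(np.arctan2(B[0,1]-B[1,1],B[0,0]-B[1,0])))
ci=camera_info('scene');f=lambda q:np.array(q)/5+[220,170]
B=onvert(ci,f([[218,438],[440,358],[210,385],[440,305]]),G,1.23,-24);print(B.round(1))
"
```

```text
[[ 38.3  -3.2]
 [-86.6   2. ]
 [ 37.4 -22.4]
 [-30.8 -14. ]] -2.3853188448178857
[[ 84.  -62.1]
 [-75.8 -56.8]
 [ 86.5  -2.4]
 [-64.2 -16.6]] -1.8941145379652813
[[-75.2 -57.1]
 [ 72.1 -86.2]
 [-76.2 -10.8]
 [ 72.2 -39.5]]
```

The scene view, which is the well-conditioned one, gives about 11° nose-down; the side view looks almost along the tray. I'll push a little more while rising, so the nose doesn't scrape.

>>> step_arm([
  {"delta_pos":[0.4,0,-0.4],"spin":0},
  {"delta_pos":[0.9,0,-0.9],"spin":0},
  {"delta_pos":[1.3,0,-1.2],"spin":0},
])

```text
t: 6.6
eef_pos: [528.3, -132.8, 289.6]
tcp_rot: [3.136, 0.004, 1.234]
ft_force: [-2.1, -4.9, -1.6]
opening: 0.149
```

```bash
python3 -c "
from h import *
go(520,-155,274,1.23);print(state()['moment'])
snap('scene','c6',(220,170,380,290),5)
"
```

```text
t 6.6 pos [ 528.3 -132.8  289.6] rot [3.136 0.004 1.234] F [-2.1 -4.9 -1.6] op 0.149
delta cm [-2.36 -0.06  1.57] spin 0.21 rows 1.0
[-1.24393629  0.39886618 -0.08135547]
```

View pics/c6.png

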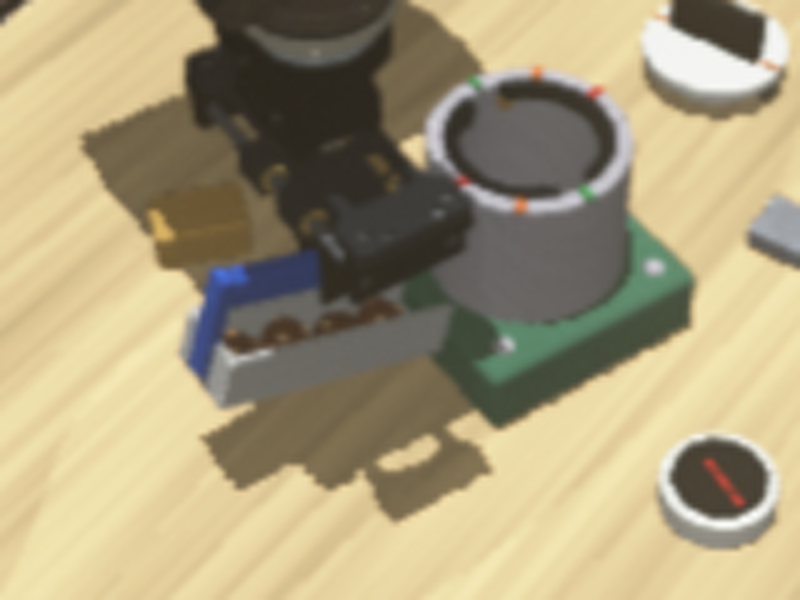

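```bash
python3 -c "
from h import *
G=state()['eef_pos']-[0,0,171]
ci=camera_info('scene');f=lambda q:np.array(q)/5+[220,170]
B=onvert(ci,f([[222,407],[440,352],[450,305]]),G,1.23,-24);print(B.round(1),np.degrees(np.arctan2(*(B[1]-B[0])[::-1])))
h=np.array([np.cos(1.23),np.sin(1.23)]);print((G[:2]-[573,-4])@h, (G[:2]-[573,-4])@[-h[1],h[0]])
"
```

```text
[[-84.  -46. ]
 [ 58.8 -93.6]
 [ 65.8 -56.6]] -18.421236983997325
-135.87397390880423 -0.9114284507868428
```

Tilt is now about 18° and the caps are still at the rear. Next: back off, lift above the rim and bring the nose into the mouth.

>>> step_arm([
  {"delta_pos":[-0.6,0,-0.4],"spin":0},
  {"delta_pos":[-1.3,0,-1.6],"spin":0},
  {"delta_pos":[-1.5,0,-3.6],"spin":0},
  {"delta_pos":[-1.5,0,-6],"spin":0},
  {"delta_pos":[-1.5,0,-8.5],"spin":0},
])

```text
t: 7.15
eef_pos: [522.8, -146.5, 376.5]
tcp_rot: [3.136, 0.004, 1.233]
ft_force: [0.6, -0.5, -2.2]
opening: 0.147
```

>>> step_arm([
  {"delta_pos":[0,0,-2],"spin":0},
  {"delta_pos":[0,0,-3.4],"spin":0},
  {"delta_pos":[0.5,0,-4.2],"spin":0},
  {"delta_pos":[1.2,0,-4.4],"spin":0},
  {"delta_pos":[2.4,0,-4.4],"spin":0},
])

```text
t: 7.65
eef_pos: [530.6, -123.3, 420.3]
tcp_rot: [3.136, 0.004, 1.233]
ft_force: [-0.8, 0.3, -2.1]
opening: 0.148
```

```bash
cat >> h.py <<'E'
def rel(h=1.23,c=(573,-4),zr=140):
    s=state();G=s['eef_pos']-[0,0,171];u=np.array([np.cos(h),np.sin(h)]);d=G[:2]-c
    print('t',round(s['t'],2),'G along',round(d@u,1),'lat',round(d@[-u[1],u[0]],1),'above rim',round(G[2]-zr,1),'yaw',s['tcp_rot'].round(3),'F',s['ft_force'].round(1),'op',round(s['opening'],3))
    return G
E
python3 -c "
from h import *
rel()
snap('scene','c7',(220,120,380,240),5)
"
```

```text
t 7.65 G along -126.6 lat 0.1 above rim 109.3 yaw [3.136 0.004 1.233] F [-0.8  0.3 -2.1] op 0.148
```

View pics/c7.png

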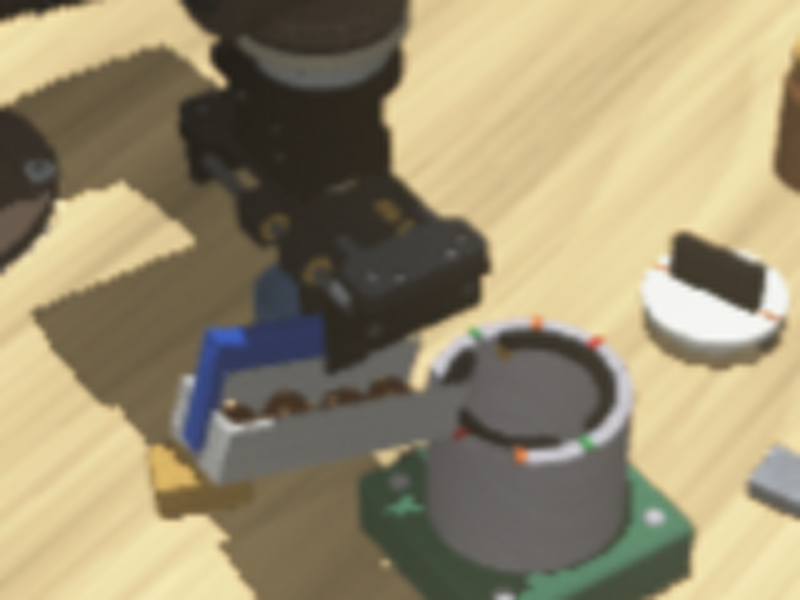

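The tray is tilted with the nose just above the near rim. Now forward over the mouth, then down.

>>> step_arm([
  {"delta_pos":[1.5,0,0],"spin":0},
  {"delta_pos":[3.5,0,0],"spin":0},
  {"delta_pos":[5.6,0,0],"spin":0},
  {"delta_pos":[7.2,0,0.6],"spin":0},
  {"delta_pos":[8.0,0,1.6],"spin":0},
])

```text
t: 8.2
eef_pos: [558.0, -44.9, 402.8]
tcp_rot: [3.137, 0.003, 1.235]
ft_force: [-0.5, -0.8, -1.8]
opening: 0.146
```

>>> step_arm([
  {"delta_pos":[0.1,0,0.7],"spin":0},
  {"delta_pos":[0.4,0,1.4],"spin":0},
  {"delta_pos":[0.8,0,1.7],"spin":0},
])

```text
t: 8.5
eef_pos: [560.6, -37.7, 384.7]
tcp_rot: [3.139, 0.003, 1.234]
ft_force: [0.3, 0.2, -1.8]
opening: 0.143
```

```bash
python3 -c "
from h import *
rel()
snap('scene','c8',(220,120,380,240),5)
"
```

```text
t 8.5 G along -35.9 lat 0.4 above rim 73.7 yaw [3.139e+00 3.000e-03 1.234e+00] F [ 0.3  0.2 -1.8] op 0.143
```

View pics/c8.png

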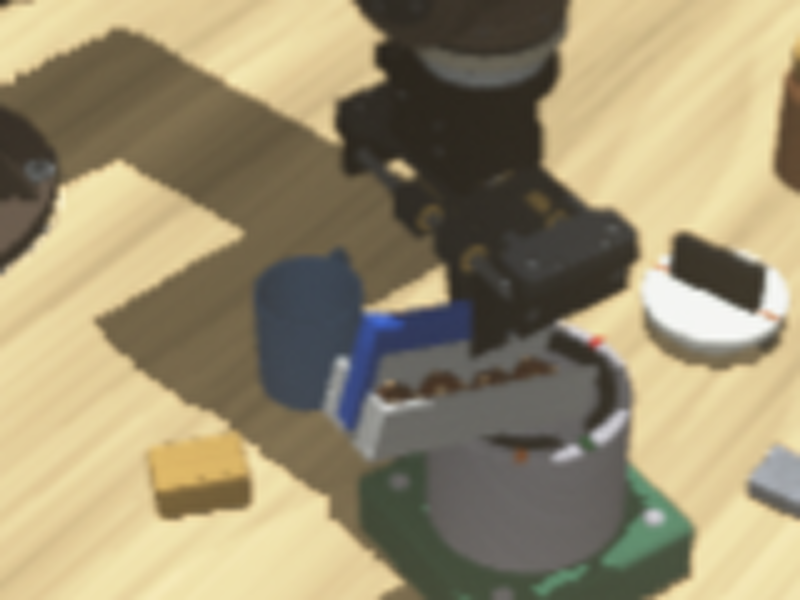

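>>> step_arm([
  {"delta_pos":[0.4,0,0.2],"spin":0},
  {"delta_pos":[0.8,0,0.1],"spin":0},
  {"delta_pos":[1.2,0,-0.1],"spin":0},
])

```text
t: 8.85
eef_pos: [564.7, -26.1, 385.8]
tcp_rot: [3.139, 0.004, 1.234]
ft_force: [-1.6, -5.3, -1.5]
opening: 0.151
```

>>> step_arm([
  {"delta_pos":[0.4,0,-0.3],"spin":0},
  {"delta_pos":[0.8,0,-0.6],"spin":0},
  {"delta_pos":[1.2,0,-0.9],"spin":0},
])

```text
t: 9.15
eef_pos: [568.7, -14.6, 395.2]
tcp_rot: [3.138, 0.005, 1.234]
ft_force: [-2.2, -4.9, -1.7]
opening: 0.151
```

```bash
python3 -c "
from h import *
rel()
snap('scene','c9',(220,120,380,240),5)
"
```

```text
t 9.15 G along -11.5 lat 0.5 above rim 84.2 yaw [3.138 0.005 1.234] F [-2.2 -4.9 -1.7] op 0.151
```

View pics/c9.png

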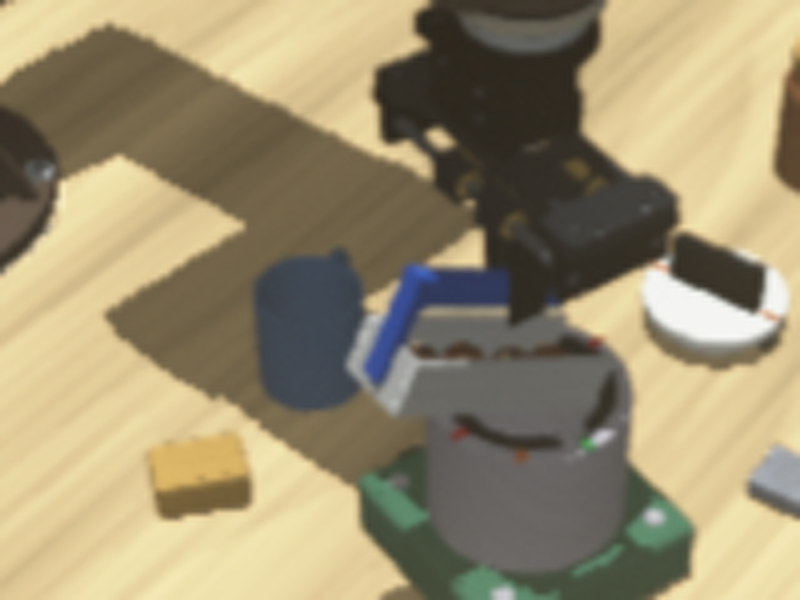

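The tray is pivoting against the far collar, now about 30° with only 5 N. I'll continue.

>>> step_arm([
  {"delta_pos":[0.5,0,-0.3],"spin":0},
  {"delta_pos":[1.0,0,-0.5],"spin":0},
  {"delta_pos":[1.5,0,-0.7],"spin":0},
  {"delta_pos":[2.0,0,-0.8],"spin":0},
  {"delta_pos":[2.3,0,-0.9],"spin":0},
])

```text
t: 9.7
eef_pos: [576.4, 7.9, 404.9]
tcp_rot: [3.137, 0.005, 1.235]
ft_force: [-2.1, -4.5, -1.0]
opening: 0.145
```

```bash
python3 -c "
from h import *
rel()
snap('scene','c10',(220,120,380,240),5)
"
```

```text
t 9.7 G along 12.3 lat 0.7 above rim 93.9 yaw [3.137 0.005 1.235] F [-2.1 -4.5 -1. ] op 0.145
```

View pics/c10.png

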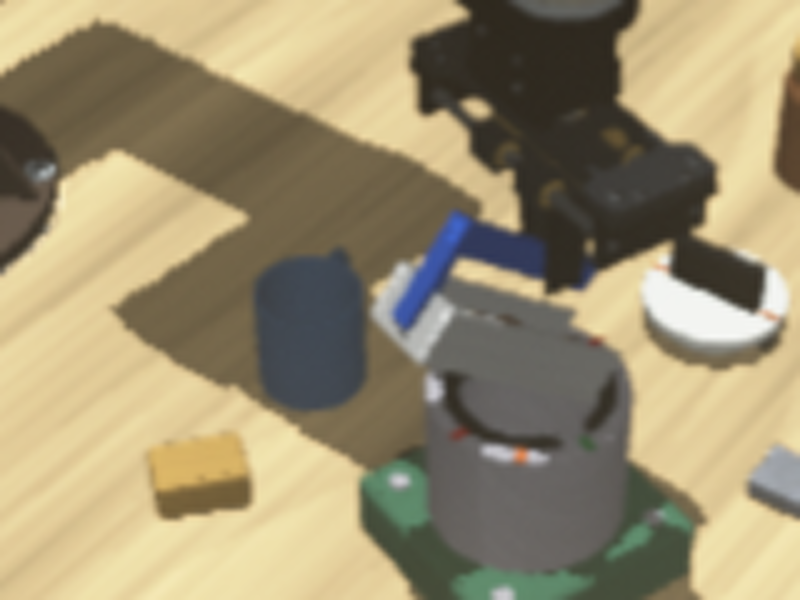

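>>> step_arm([
  {"delta_pos":[0.5,0,-0.1],"spin":0},
  {"delta_pos":[1.0,0,-0.1],"spin":0},
  {"delta_pos":[1.4,0,-0.2],"spin":0},
  {"delta_pos":[1.4,0,-0.2],"spin":0},
  {"delta_pos":[1.4,0,-0.2],"spin":0},
])

```text
t: 10.25
eef_pos: [581.1, 21.4, 407.3]
tcp_rot: [3.137, 0.004, 1.235]
ft_force: [-1.5, -2.0, 1.9]
opening: 0.147
```

```bash
python3 -c "
from h import *
rel()
snap('scene','c11',(220,120,380,240),5)
snap('side','s11',(240,120,400,240),5)
snap('wrist','w11')
"
```

```text
t 10.25 G along 26.6 lat 0.9 above rim 96.3 yaw [3.137 0.004 1.235] F [-1.5 -2.   1.9] op 0.147
```

View pics/c11.png

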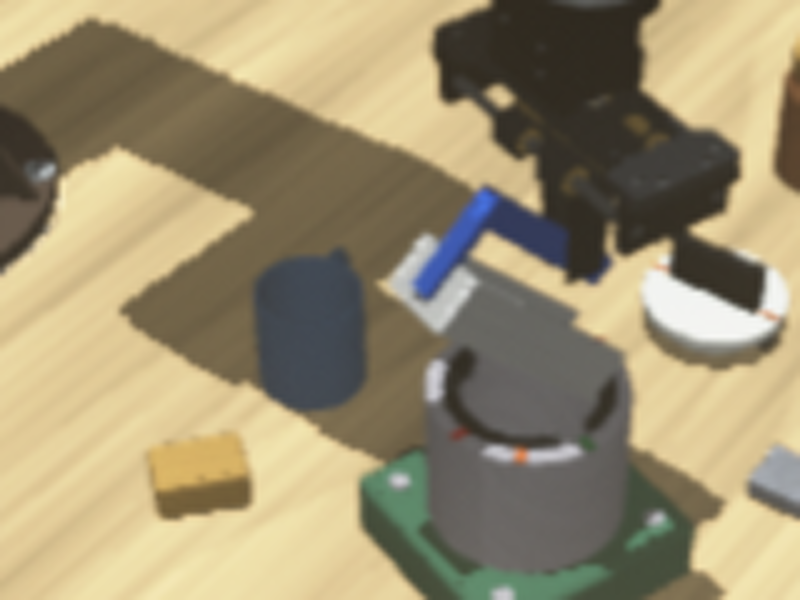

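View pics/s11.png

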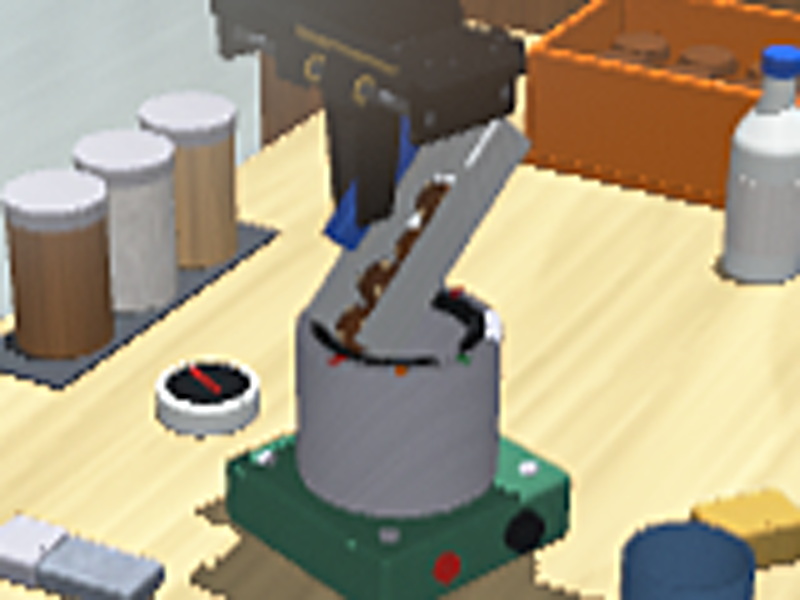

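View pics/w11.png

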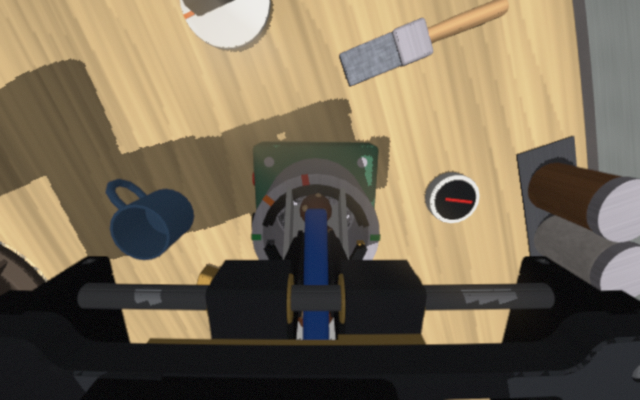

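The side view shows the tray steeply tilted, with the caps queued in the channel from (440,190) to (350,325). The front one seems blocked by the far wall. I'll estimate the tilt, then pull the nose back to make a gap.

```bash
python3 -c "
from h import *
G=rel()
ci=camera_info('scene');f=lambda q:np.array(q)/5+[220,120]
B=onvert(ci,f([[437,333],[470,262],[622,352],[485,190],[600,275]]),G,1.23,-24);print(B.round(1))
A=onvert(ci,f([[498,188],[605,262]]),G,1.23,-7);print(A.round(1),np.degrees(np.arctan2(*(A[1]-A[0])[::-1])))
print('rim rel G z',140-G[2])
"
```

```text
t 10.4 G along 26.6 lat 0.8 above rim 96.3 yaw [3.137 0.004 1.235] F [-1.3 -1.8  4.3] op 0.142
[[-104.1    1.7]
 [ -83.7   40.4]
 [  22.5  -77.1]
 [ -75.1   83.4]
 [   2.5   -9.7]]
[[-54.9  64.6]
 [ 19.5 -20.5]] -48.82175715125996
rim rel G z -96.25522979114857
```

>>> step_arm([
  {"delta_pos":[-0.5,0,0.2],"spin":0},
  {"delta_pos":[-1.3,0,0.6],"spin":0},
  {"delta_pos":[-2.3,0,1.0],"spin":0},
  {"delta_pos":[-3.2,0,1.2],"spin":0},
  {"delta_pos":[-3.5,0,1.2],"spin":0},
])

```text
t: 10.9
eef_pos: [569.3, -12.9, 394.9]
tcp_rot: [3.138, 0.004, 1.234]
ft_force: [-0.2, 0.3, -2.8]
opening: 0.145
```

```bash
python3 -c "
from h import *
rel()
snap('side','s12',(240,120,400,240),5)
snap('wrist','w12')
"
```

```text
t 10.9 G along -9.7 lat 0.5 above rim 83.9 yaw [3.138 0.004 1.234] F [-0.2  0.3 -2.8] op 0.145
```

View pics/s12.png

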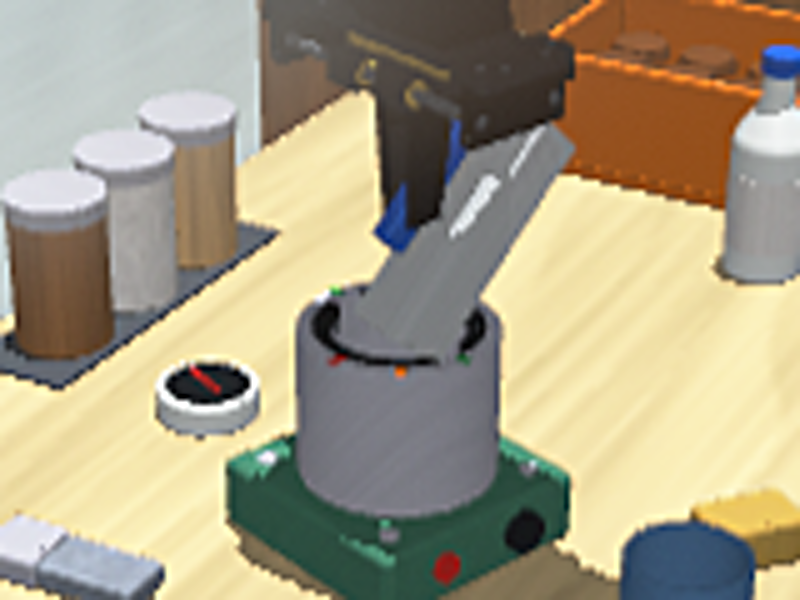

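View pics/w12.png

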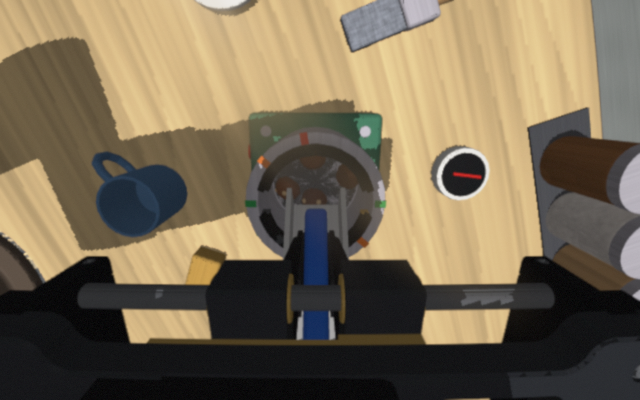

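The channel is empty, and the caps are visible in the bowl at about (315,175). I'll lift the tray out and back it away.

>>> step_arm([
  {"delta_pos":[0,0,-1.5],"spin":0},
  {"delta_pos":[0,0,-4],"spin":0},
  {"delta_pos":[0,0,-6],"spin":0},
  {"delta_pos":[-2,0,-6.5],"spin":0},
  {"delta_pos":[-6,0,-6.5],"spin":0},
])

```text
t: 11.5
eef_pos: [549.7, -67.7, 461.9]
tcp_rot: [3.134, 0.003, 1.237]
ft_force: [0.8, -0.9, -1.9]
opening: 0.146
```

```bash
python3 -c "
from h import *
rel()
snap('wrist','w13')
snap('side','s13',(240,100,400,220),5)
"
```

```text
t 11.5 G along -67.9 lat 0.7 above rim 150.9 yaw [3.134e+00 3.000e-03 1.237e+00] F [ 0.8 -0.9 -1.9] op 0.146
```

View pics/w13.png

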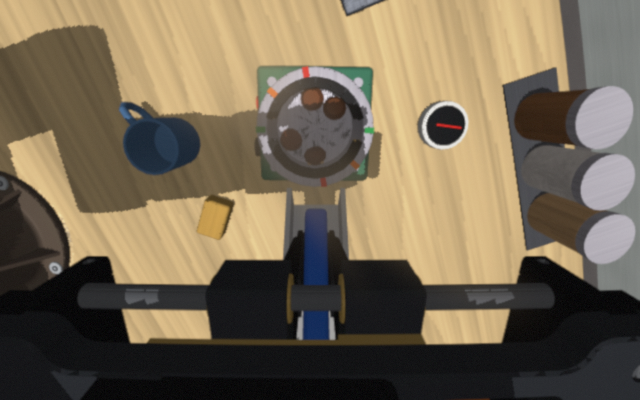

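View pics/s13.png

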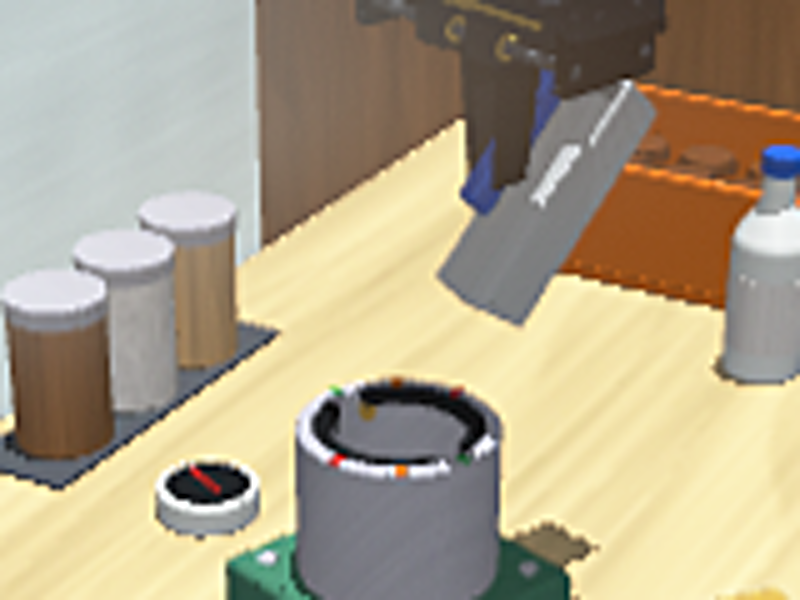

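All four caps are in the bowl: (312,97), (335,106), (291,138) and (315,153). Now I move back over clear bench and down.

>>> step_arm([
  {"delta_pos":[-4,0,0],"spin":0},
  {"delta_pos":[-8,0,2],"spin":0},
  {"delta_pos":[-10,0,6],"spin":0},
  {"delta_pos":[-10,0,10.5],"spin":0},
  {"delta_pos":[-10,0,15],"spin":0},
])

```text
t: 12.1
eef_pos: [515.7, -166.6, 310.6]
tcp_rot: [3.134, 0.004, 1.23]
ft_force: [0.1, -0.3, -2.2]
opening: 0.147
```

```bash
python3 -c "
from h import *
rel()
ci=np.load('pics/w13_ci.npy',allow_pickle=True).item();im=cv2.imread('pics/w13_raw.png');d=np.load('pics/w13.npy')
v,u=np.nonzero(d>0);P=bydepth(ci,np.c_[u,v],d)
s=(abs(P[:,2]-140)<5)&(np.hypot(P[:,0]-573,P[:,1]+4)<80)
Q=P[s];e=cv2.fitEllipse(cv2.convexHull(Q[:,:2].astype(np.float32)));print('rim',s.sum(),e,np.median(Q[:,2]))
hsv=cv2.cvtColor(im,cv2.COLOR_BGR2HSV);col=hsv[v[s],u[s]];W=onplane(ci,np.c_[u,v][s],140.)
c=np.array(e[0]);r=np.hypot(*(W[:,:2]-c).T);hh=col[:,0].astype(int);hh=np.where(hh>172,hh-180,hh)
ang=np.degrees(np.arctan2(W[:,1]-c[1],W[:,0]-c[0]))
for nm,lo,hi in(('green',45,88),('orange',7,22),('red',-9,5)):
    k=(hh>lo)&(hh<hi)&(col[:,1]>110)&(r>45); A=ang[k]; print(nm,[ (round(A[m].mean(),1),m.sum(),round(r[k][m].mean(),1)) for m in (A>20,A<20) if m.any()])
"
```

```text
t 12.1 G along -172.4 lat -0.4 above rim -0.4 yaw [3.134 0.004 1.23 ] F [ 0.1 -0.3 -2.2] op 0.147
rim 5744 ((571.6510620117188, -5.451172828674316), (119.23406982421875, 119.46001434326172), 48.72640609741211) 140.76964553209044
green [(np.float64(-19.7), np.int64(34), np.float64(55.2))]
orange [(np.float64(120.1), np.int64(59), np.float64(55.2)), (np.float64(-61.6), np.int64(44), np.float64(55.5))]
red [(np.float64(80.3), np.int64(60), np.float64(54.9)), (np.float64(-100.5), np.int64(2), np.float64(55.8))]
```

>>> step_arm([
  {"delta_pos":[0,0,1.3],"spin":0},
  {"delta_pos":[0,0,2.4],"spin":0},
  {"delta_pos":[0,0,3.0],"spin":0},
  {"delta_pos":[-0.2,0,3.2],"spin":0},
  {"delta_pos":[-0.6,0,3.4],"spin":0},
])

```text
t: 12.6
eef_pos: [514.1, -172.5, 277.4]
tcp_rot: [3.133, 0.004, 1.231]
ft_force: [0.6, -1.0, -1.7]
opening: 0.142
```

```bash
python3 -c "
from h import *
rel()"
```

```text
t 12.6 G along -178.5 lat -0.8 above rim -33.6 yaw [3.133 0.004 1.231] F [ 0.6 -1.  -1.7] op 0.142
```

>>> step_arm([
  {"delta_pos":[0,0,0.4],"spin":0},
  {"delta_pos":[-0.3,0,0.7],"spin":0},
  {"delta_pos":[-0.9,0,0.9],"spin":0},
])

```text
t: 12.9
eef_pos: [511.5, -181.2, 271.1]
tcp_rot: [3.128, 0.005, 1.232]
ft_force: [-5.6, 1.0, 23.5]
opening: 0.148
```

```bash
python3 -c "
from h import *
rel()
snap('scene','c14',(200,150,360,270),5)"
```

```text
t 12.9 G along -187.6 lat -1.3 above rim -39.9 yaw [3.128 0.005 1.232] F [-5.6  1.  23.5] op 0.148
```

View pics/c14.png

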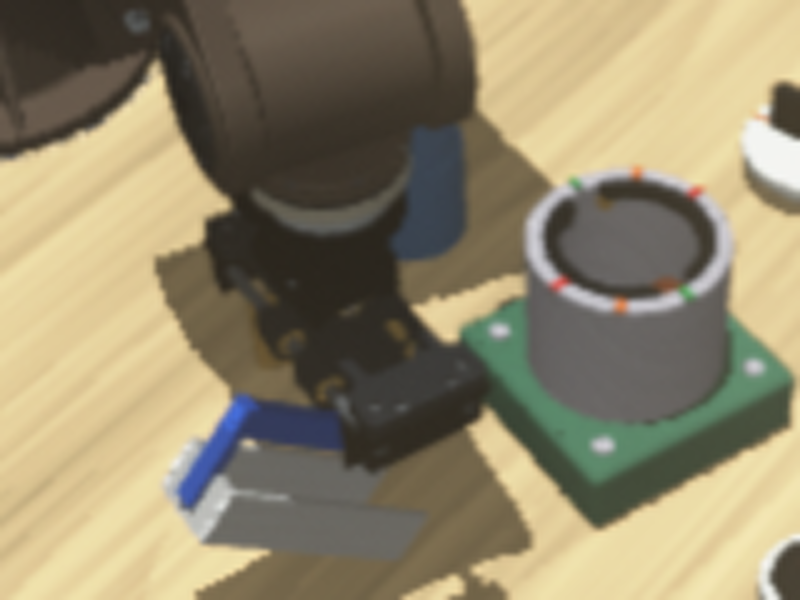

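The nose is on the bench at 23 N. Now drag backward so the nose folds up toward flat.

>>> step_arm([
  {"delta_pos":[-0.5,0,0],"spin":0},
  {"delta_pos":[-1.2,0,0.1],"spin":0},
  {"delta_pos":[-1.8,0,0.2],"spin":0},
])

```text
t: 13.25
eef_pos: [505.3, -199.5, 269.6]
tcp_rot: [3.127, 0.005, 1.231]
ft_force: [0.2, 1.5, 6.4]
opening: 0.147
```

```bash
python3 -c "
from h import *
rel()
snap('scene','c15',(200,150,360,270),5)"
```

```text
t 13.25 G along -206.9 lat -1.5 above rim -41.4 yaw [3.127 0.005 1.231] F [0.2 1.5 6.4] op 0.147
```

View pics/c15.png

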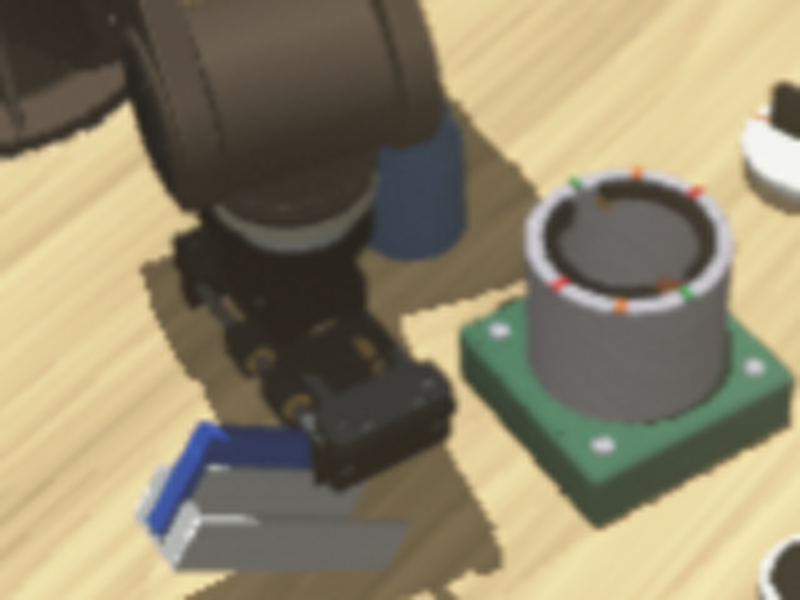

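It's folding back, about 30° left. I'll continue down and back.

>>> step_arm([
  {"delta_pos":[-0.6,0,0.3],"spin":0},
  {"delta_pos":[-1.2,0,0.6],"spin":0},
  {"delta_pos":[-1.8,0,1.0],"spin":0},
  {"delta_pos":[-2.3,0,1.4],"spin":0},
])

```text
t: 13.7
eef_pos: [497.5, -223.1, 256.7]
tcp_rot: [3.125, 0.007, 1.231]
ft_force: [-3.7, -4.7, 14.3]
opening: 0.148
```

>>> step_arm([
  {"delta_pos":[-0.5,0,0.4],"spin":0},
  {"delta_pos":[-0.9,0,0.8],"spin":0},
  {"delta_pos":[-1.2,0,1.1],"spin":0},
])

```text
t: 14.0
eef_pos: [493.4, -235.6, 246.2]
tcp_rot: [3.124, 0.008, 1.23]
ft_force: [-2.5, -4.7, 8.7]
opening: 0.147
```

```bash
python3 -c "
from h import *
rel()
snap('scene','c16',(180,170,340,290),5)"
```

```text
t 14.0 G along -244.9 lat -2.4 above rim -64.8 yaw [3.124 0.008 1.23 ] F [-2.5 -4.7  8.7] op 0.147
```

View pics/c16.png

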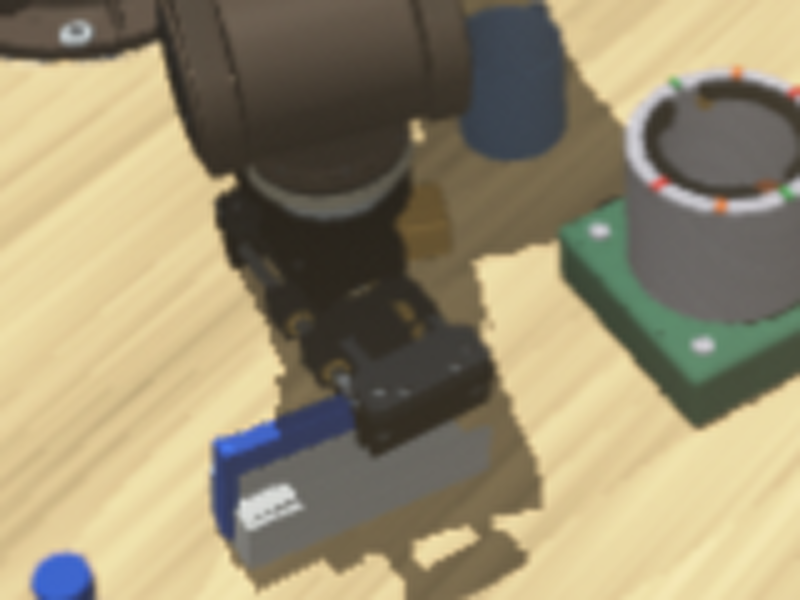

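>>> step_arm([
  {"delta_pos":[-0.2,0,0.3],"spin":0},
  {"delta_pos":[-0.4,0,0.6],"spin":0},
  {"delta_pos":[-0.5,0,0.8],"spin":0},
])

```text
t: 14.35
eef_pos: [491.8, -241.7, 238.3]
tcp_rot: [3.122, 0.008, 1.23]
ft_force: [-0.6, -3.7, 7.0]
opening: 0.144
```

```bash
python3 -c "
from h import *
rel()
snap('scene','c17',(180,170,340,290),5)"
```

```text
t 14.35 G along -251.1 lat -2.9 above rim -72.7 yaw [3.122 0.008 1.23 ] F [-0.6 -3.7  7. ] op 0.144
```

View pics/c17.png

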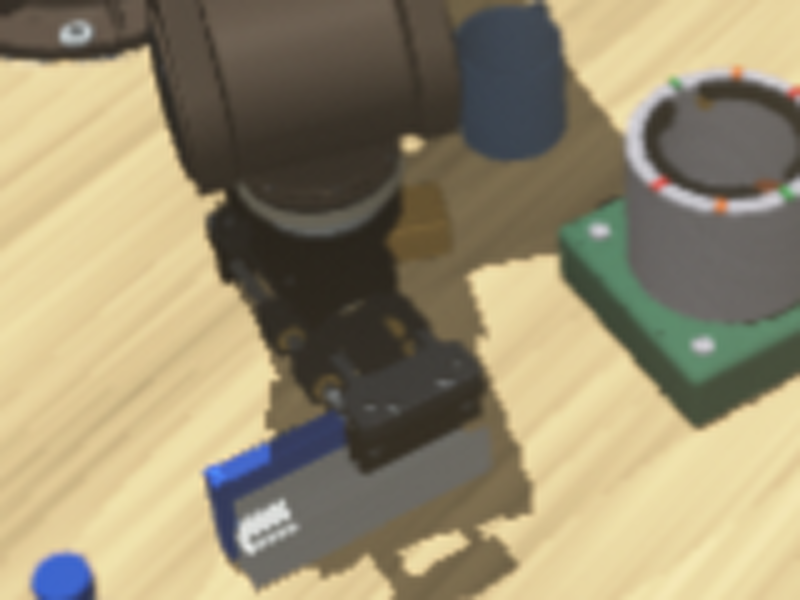

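>>> step_arm([
  {"delta_pos":[0,0,0.2],"spin":0},
  {"delta_pos":[0,0,0.3],"spin":0},
])

```text
t: 14.6
eef_pos: [492.2, -242.4, 237.1]
tcp_rot: [3.119, 0.009, 1.23]
ft_force: [-5.2, 4.0, 39.2]
opening: 0.147
```

>>> step_arm([
  {"delta_pos":[0,0,0],"spin":0},
  {"delta_pos":[0,0,0],"spin":0},
  {"delta_pos":[0,0,0],"spin":0},
  {"delta_pos":[0,0,0],"spin":0},
  {"delta_pos":[0,0,0],"spin":0},
], jaw=0.6)

```text
t: 15.1
eef_pos: [492.1, -242.4, 236.8]
tcp_rot: [3.119, 0.009, 1.23]
ft_force: [-0.5, -0.7, 0.0]
opening: 0.509
```

```bash
python3 -c "
from h import *
rel()
go(540,180,300)
snap('scene','c18',(180,170,340,290),5)"
```

```text
t 15.1 G along -251.7 lat -3.5 above rim -74.2 yaw [3.119 0.009 1.23 ] F [-0.5 -0.7  0. ] op 0.509
t 15.1 pos [ 492.1 -242.4  236.8] rot [3.119 0.009 1.23 ] F [-0.5 -0.7  0. ] op 0.509
delta cm [41.35 -9.46 -6.9 ] spin 0 rows 9.0
```

View pics/c18.png

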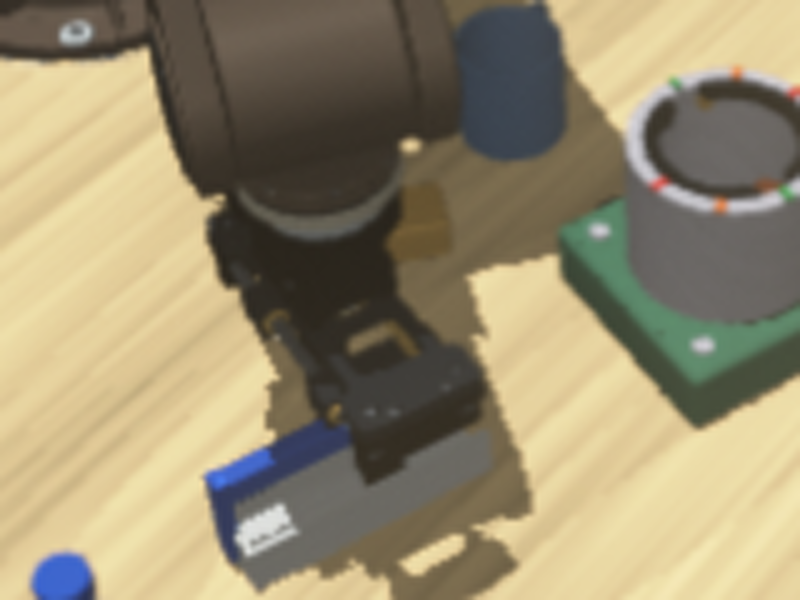

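The tray lies flat, released and empty. Now rise clear and head for the lid at about (555,247).

>>> step_arm([
  {"delta_pos":[0,0,-2],"spin":0},
  {"delta_pos":[0,0,-6],"spin":0},
  {"delta_pos":[0,0,-11],"spin":0},
  {"delta_pos":[1,0,-15],"spin":-6},
  {"delta_pos":[4,0,-18],"spin":-14},
], jaw=0.6)

```text
t: 15.65
eef_pos: [501.9, -202.6, 419.1]
tcp_rot: [3.12, 0.015, 1.476]
ft_force: [0.9, -0.2, -1.1]
opening: 0.604
```

```bash
python3 -c "
from h import *
go(640,248,400,3.157)
snap('scene','c19',(180,170,340,290),5)"
```

```text
t 15.65 pos [ 501.9 -202.6  419.1] rot [3.12  0.015 1.476] F [ 0.9 -0.2 -1.1] op 0.604
delta cm [46.18  9.46  1.4 ] spin -96.3 rows 12.0
```

View pics/c19.png

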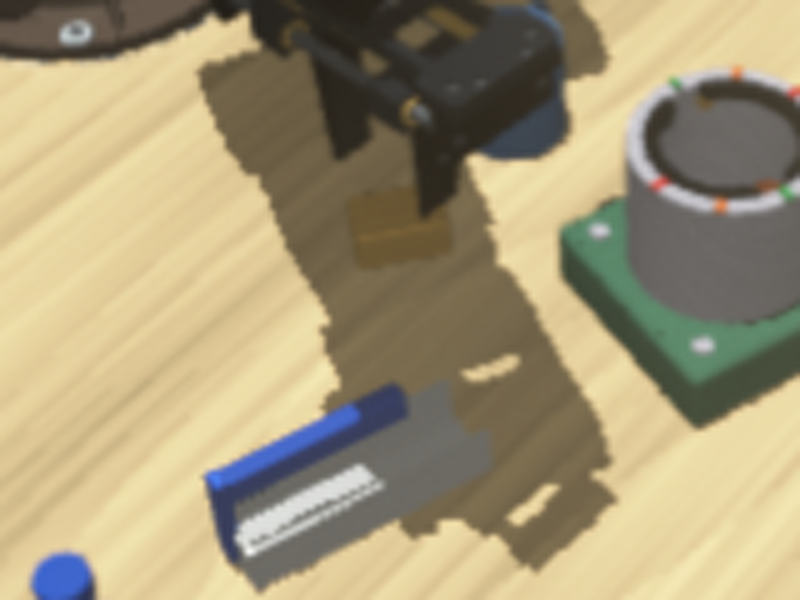

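The tray is standing flat and empty on the bench. On to the lid.

>>> step_arm([
  {"delta_pos":[3,0.6,0],"spin":-6},
  {"delta_pos":[6.5,1.3,0],"spin":-13},
  {"delta_pos":[10,2,0],"spin":-20},
  {"delta_pos":[14,2.8,0],"spin":-27},
  {"delta_pos":[18,3.6,0],"spin":-34},
])

```text
t: 16.2
eef_pos: [554.1, -21.0, 420.7]
tcp_rot: [3.129, 0.028, 2.085]
ft_force: [0.8, 0.2, 0.5]
opening: 0.6
```

```bash
python3 -c "
from h import *
go(640,248,400,3.157)"
```

```text
t 16.2 pos [554.1 -21.  420.7] rot [3.129 0.028 2.085] F [0.8 0.2 0.5] op 0.6
delta cm [19.24 20.7   1.78] spin -61.4 rows 8.0
```

>>> step_arm([
  {"delta_pos":[4,4.2,0],"spin":-7},
  {"delta_pos":[7,7.4,0],"spin":-15},
  {"delta_pos":[10,10.6,0],"spin":-23},
  {"delta_pos":[13,14,0.5],"spin":-31},
  {"delta_pos":[16,17.2,1],"spin":-39},
])

```text
t: 16.7
eef_pos: [625.7, 204.8, 407.8]
tcp_rot: [-3.133, 0.029, 2.772]
ft_force: [0.6, 0.1, 0.2]
opening: 0.6
```

```bash
python3 -c "
from h import *
go(640,248,400,3.157)"
```

```text
t 16.7 pos [625.7 204.8 407.8] rot [-3.133  0.029  2.772] F [0.6 0.1 0.2] op 0.6
delta cm [0.24 4.55 0.73] spin -22.06 rows 3.0
```

>>> step_arm([
  {"delta_pos":[0.2,2,0],"spin":-8},
  {"delta_pos":[0.2,4,0.5],"spin":-15},
  {"delta_pos":[0.2,4.5,0.7],"spin":-20},
  {"delta_pos":[0.2,4.5,0.7],"spin":-22},
  {"delta_pos":[0.2,4.5,0.7],"spin":-22},
])

```text
t: 17.2
eef_pos: [640.2, 247.7, 399.5]
tcp_rot: [-3.122, 0.023, -3.126]
ft_force: [0.3, -0.2, 0.1]
opening: 0.6
```

```bash
python3 -c "
from h import *
go(555,247,400,3.157)
snap('wrist','w20')"
```

```text
t 17.2 pos [640.2 247.7 399.5] rot [-3.122  0.023 -3.126] F [ 0.3 -0.2  0.1] op 0.6
delta cm [ 8.52  0.06 -0.25] spin -0.02 rows 2.0
```

View pics/w20.png

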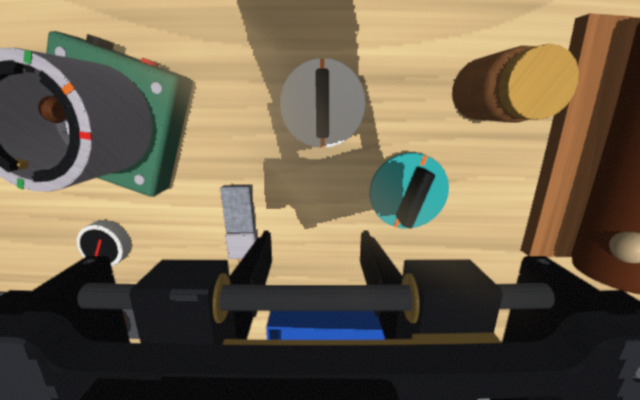

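The wrist view shows the white lid at (322,103) with its bar along the image vertical, ticks at (322,62) and (322,146). The turquoise one at (409,190) is not touched. Now I measure the lid.

```bash
python3 -c "
from h import *
ci=np.load('pics/w20_ci.npy',allow_pickle=True).item();im=cv2.imread('pics/w20_raw.png');d=np.load('pics/w20.npy')
v,u=np.nonzero(d>0);P=bydepth(ci,np.c_[u,v],d)
n=np.hypot(P[:,0]-555,P[:,1]-247)
Q=P[(n<62)&(P[:,2]>18)&(P[:,2]<34)];print('disc',cv2.fitEllipse(cv2.convexHull(Q[:,:2].astype(np.float32))),np.median(Q[:,2]))
print('encl',cv2.minEnclosingCircle(Q[:,:2].astype(np.float32)))
B=P[(n<50)&(P[:,2]>56)];print('bar',len(B),cv2.minAreaRect(B[:,:2].astype(np.float32)),np.median(B[:,2]),B.mean(0))
g=im[...].max(2);m=(g<60).astype(np.uint8);mm=np.zeros_like(m);mm[65:142,305:340]=1
vv,uu=np.nonzero(m&mm);W=onplane(ci,np.c_[uu,vv],62.);r=cv2.minAreaRect(W[:,:2].astype(np.float32));print('dark',r)
print('ticks',onplane(ci,[[322,63],[322,145]],26.))
"
```

```text
disc ((553.7911376953125, 246.45703125), (98.94667053222656, 99.82264709472656), 172.73106384277344) 26.76580748617826
encl ((553.9036254882812, 246.42555236816406), 50.10932159423828)
bar 899 ((553.7508544921875, 246.0287322998047), (69.01118469238281, 13.252824783325195), 1.6156044006347656) 62.57588613407472 [552.87495519 246.30142102  62.49543551]
dark ((550.0361938476562, 245.82852172851562), (59.26073455810547, 11.255254745483398), 1.5480377674102783)
ticks [[509.95978293 245.45727091  26.        ]
 [600.8828976  247.47212632  26.        ]]
```

```bash
cat >> h.py <<'E'
from scipy.spatial.transform import Rotation as Ro
def goG(x,y,z,yaw=None):
    s=state();R=Ro.from_euler('xyz',s['tcp_rot']).as_matrix();za=R[:,2]
    print('G now',(s['eef_pos']+171*za).round(1),'zaxis',za.round(4))
    t=np.array([x,y,z])-171*za
    go(*t,yaw,s=s)
E
python3 -c "
from h import *
goG(554,246.3,51,3.170)"
```

```text
G now [644.3 244.2 228.9] zaxis [ 0.0237 -0.0187 -0.9995]
t 17.25 pos [640.2 247.4 399.8] rot [-3.123  0.023 -3.128] F [-0.2  0.2  0.1] op 0.6
delta cm [ 9.44  0.66 17.56] spin -0.86 rows 4.0
```

>>> step_arm([
  {"delta_pos":[4,0.3,0],"spin":-0.9},
  {"delta_pos":[8,0.6,0],"spin":-0.9},
  {"delta_pos":[9.4,0.7,3],"spin":-0.9},
  {"delta_pos":[9.4,0.7,7],"spin":-0.9},
  {"delta_pos":[9.4,0.7,10.5],"spin":-0.9},
])

```text
t: 17.75
eef_pos: [548.0, 251.0, 291.8]
tcp_rot: [-3.123, 0.024, -3.114]
ft_force: [0.5, 0.4, -1.3]
opening: 0.601
```

```bash
python3 -c "
from h import *
goG(554,246.3,51,3.170)"
```

```text
G now [552.3 247.9 120.9] zaxis [ 0.0249 -0.0183 -0.9995]
t 17.75 pos [548.  251.  291.8] rot [-3.123  0.024 -3.114] F [ 0.5  0.4 -1.3] op 0.601
delta cm [ 0.   -0.03  6.99] spin -0.04 rows 2.0
```

>>> step_arm([
  {"delta_pos":[0,0,2.5],"spin":0},
  {"delta_pos":[0,0,5],"spin":0},
  {"delta_pos":[0,0,6.5],"spin":0},
  {"delta_pos":[0,0,7],"spin":0},
  {"delta_pos":[0,0,7],"spin":0},
])

```text
t: 18.25
eef_pos: [549.9, 249.7, 221.8]
tcp_rot: [-3.123, 0.024, -3.114]
ft_force: [-0.1, 1.2, 0.1]
opening: 0.601
```

>>> step_arm([
  {"delta_pos":[0,0,0],"spin":0},
  {"delta_pos":[0,0,0],"spin":0},
  {"delta_pos":[0,0,0],"spin":0},
  {"delta_pos":[0,0,0],"spin":0},
  {"delta_pos":[0,0,0],"spin":0},
], jaw=0)

```text
t: 18.75
eef_pos: [549.9, 249.7, 222.1]
tcp_rot: [-3.123, 0.024, -3.114]
ft_force: [-0.1, 0.2, -0.1]
opening: 0.239
```

>>> step_arm([
  {"delta_pos":[0,0,0],"spin":0},
  {"delta_pos":[0,0,0],"spin":0},
  {"delta_pos":[0,0,0],"spin":0},
])

```text
t: 19.05
eef_pos: [549.9, 249.9, 222.4]
tcp_rot: [-3.123, 0.025, -3.114]
ft_force: [-1.0, 3.2, 5.1]
opening: 0.147
```

```bash
python3 -c "
from h import *
goG(554,246.3,51,3.170);print(state()['moment'])"
```

```text
G now [554.3 246.9  51.5] zaxis [ 0.0255 -0.0178 -0.9995]
t 19.05 pos [549.9 249.9 222.4] rot [-3.123  0.025 -3.114] F [-1.   3.2  5.1] op 0.147
delta cm [ 0.03 -0.05  0.05] spin -0.07 rows 1.0
[0.80737747 0.11333832 0.1045309 ]
```

The bar is gripped (opening 0.147). I'll press lightly on the bench to see if that levels the tool.

>>> step_arm([
  {"delta_pos":[0,0,0.3],"spin":0},
  {"delta_pos":[0,0,0.3],"spin":0},
])

```text
t: 19.25
eef_pos: [550.2, 249.6, 221.6]
tcp_rot: [-3.123, 0.027, -3.115]
ft_force: [-6.0, -4.8, 25.0]
opening: 0.145
```

```bash
python3 -c "
from h import *
goG(554,246.3,51,3.170);print(state()['moment'])
snap('side','s21',(200,180,360,300),5)"
```

```text
G now [554.9 246.6  50.7] zaxis [ 0.0276 -0.0175 -0.9995]
t 19.25 pos [550.2 249.6 221.6] rot [-3.123  0.027 -3.115] F [-6.  -4.8 25. ] op 0.145
delta cm [ 0.09 -0.03 -0.03] spin -0.08 rows 1.0
[-0.19927664  0.80545161  0.02498583]
```

View pics/s21.png

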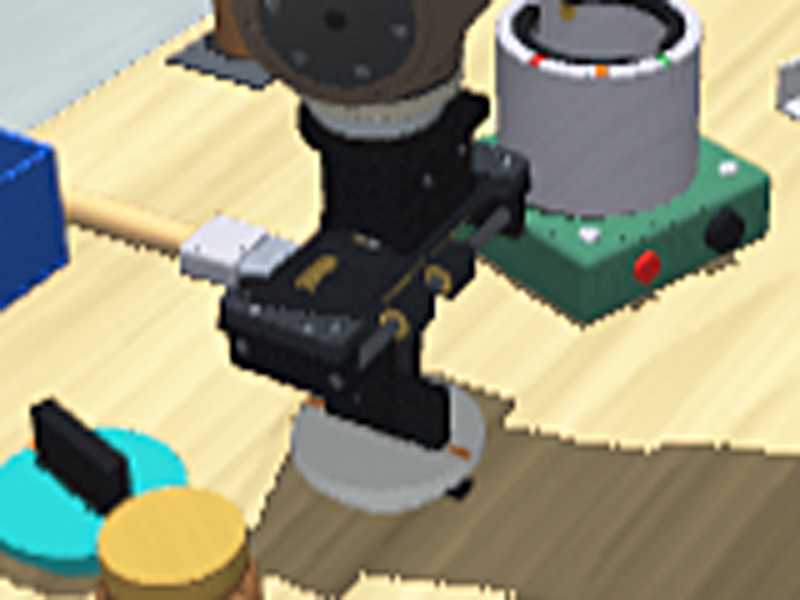

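>>> step_arm([
  {"delta_pos":[0,0,-1.5],"spin":0},
  {"delta_pos":[0,0,-4.5],"spin":0},
  {"delta_pos":[0,0,-9],"spin":0},
  {"delta_pos":[0,0,-13.5],"spin":0},
  {"delta_pos":[0,0,-18],"spin":0},
])

```text
t: 19.8
eef_pos: [544.9, 252.6, 402.7]
tcp_rot: [-3.123, 0.026, -3.114]
ft_force: [0.6, -0.8, -1.5]
opening: 0.14
```

```bash
python3 -c "
from h import *
goG(572,-5,220,2.796)"
```

```text
G now [549.4 249.5 231.8] zaxis [ 0.0265 -0.0182 -0.9995]
t 19.8 pos [544.9 252.6 402.7] rot [-3.123  0.026 -3.114] F [ 0.6 -0.8 -1.5] op 0.14
delta cm [ -1.54 -25.47   1.7 ] spin 21.35 rows 6.0
```

>>> step_arm([
  {"delta_pos":[-0.1,-2,0],"spin":2},
  {"delta_pos":[-0.4,-6,0],"spin":6},
  {"delta_pos":[-0.7,-10.5,0],"spin":11},
  {"delta_pos":[-1,-15,0],"spin":16},
  {"delta_pos":[-1.3,-19.5,0],"spin":21.3},
])

```text
t: 20.3
eef_pos: [562.9, 56.3, 406.4]
tcp_rot: [-3.133, 0.03, 2.794]
ft_force: [0.6, 0.4, -1.3]
opening: 0.149
```

```bash
python3 -c "
from h import *
goG(572,-5,225,2.796)"
```

```text
G now [567.2  53.1 235.5] zaxis [ 0.0256 -0.0185 -0.9995]
t 20.3 pos [562.9  56.3 406.4] rot [-3.133  0.03   2.794] F [ 0.6  0.4 -1.3] op 0.149
delta cm [-2.4  -5.29  1.17] spin -0.14 rows 2.0
```

>>> step_arm([
  {"delta_pos":[-1.3,-2.8,0],"spin":0},
  {"delta_pos":[-2,-4.4,0.3],"spin":0},
  {"delta_pos":[-2.4,-5.3,0.8],"spin":0},
  {"delta_pos":[-2.4,-5.3,1.2],"spin":0},
  {"delta_pos":[-2.4,-5.3,1.2],"spin":0},
])

```text
t: 20.8
eef_pos: [567.5, -1.3, 394.6]
tcp_rot: [-3.133, 0.029, 2.794]
ft_force: [0.2, -0.0, -1.9]
opening: 0.143
```

```bash
python3 -c "
from h import *
goG(572,-5,200,2.796)
snap('wrist','w22')
snap('scene','c22',(270,130,390,220),6)
snap('side','s22',(260,140,380,230),6)
"
```

```text
G now [571.6  -4.5 223.7] zaxis [ 0.0238 -0.0183 -0.9995]
t 20.8 pos [567.5  -1.3 394.6] rot [-3.133  0.029  2.794] F [ 0.2 -0.  -1.9] op 0.143
delta cm [ 0.01 -0.01  2.37] spin -0.12 rows 1.0
```

View pics/w22.png

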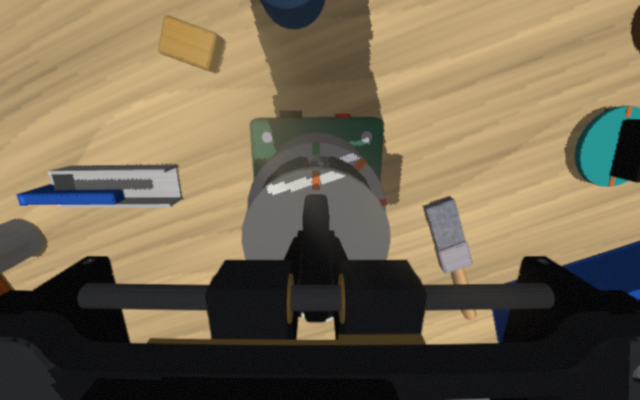

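View pics/c22.png

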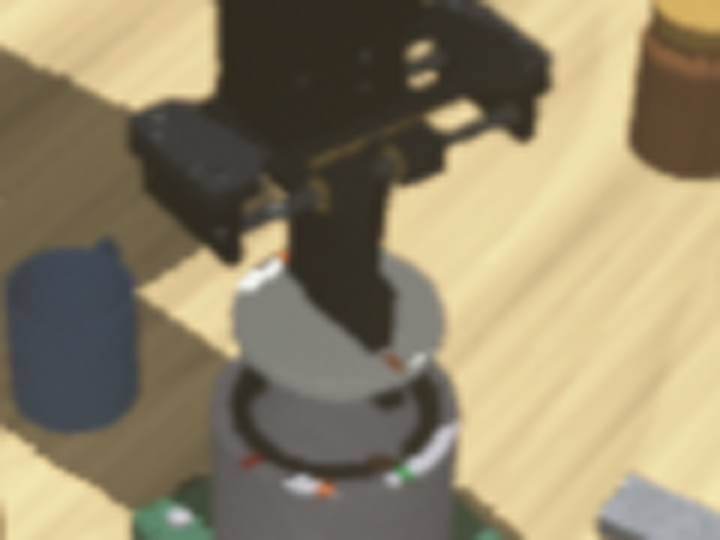

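View pics/s22.png

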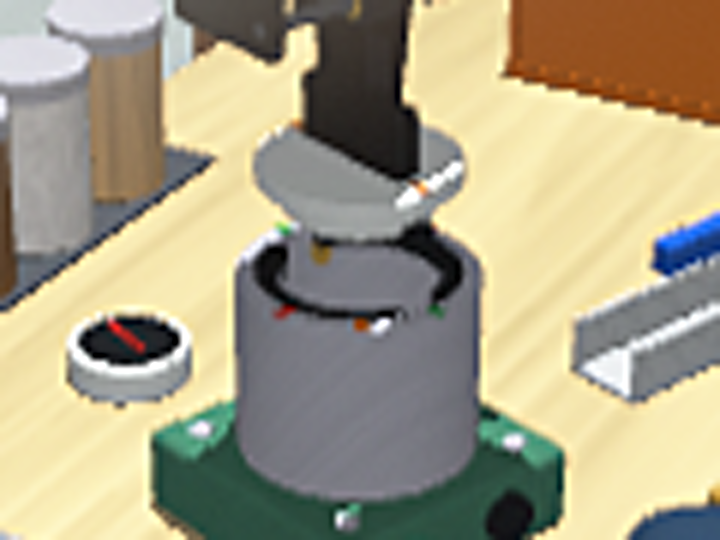

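The lid hovers with its tick (316,180) in line with the green mark (316,150). I'll check its centre and tilt.

```bash
python3 -c "
from h import *
from scipy.optimize import least_squares
goG(572,-5,200,2.796)
for n,nm in(('wrist','w22'),('scene','c22'),('side','s22')):
    ci=np.load(f'pics/{nm}_ci.npy',allow_pickle=True).item();d=np.load(f'pics/{nm}.npy')
    v,u=np.nonzero(d>0);P=bydepth(ci,np.c_[u,v],d);r=np.hypot(P[:,0]-572,P[:,1]+5)
    q=(r<60)&(P[:,2]>188)&(P[:,2]<210);Q=P[q]
    A=np.c_[Q[:,:2]-[572,-5],np.ones(len(Q))];k=np.ones(len(Q),bool)
    for _ in range(6):
        c=np.linalg.lstsq(A[k],Q[k,2],rcond=None)[0];k=abs(A@c-Q[:,2])<2.5
    D=Q[k];h=cv2.convexHull(D[:,:2].astype(np.float32))[:,0]
    a=np.arctan2(h[:,1]+5,h[:,0]-572);rr=np.hypot(h[:,0]-572,h[:,1]+5);h=h[rr>44]
    f=least_squares(lambda p:np.hypot(h[:,0]-p[0],h[:,1]-p[1])-50,[572,-5],loss='soft_l1').x
    print(n,k.sum(),'slopes',c.round(3),'centre',f.round(1),len(h))
ci=np.load('pics/w22_ci.npy',allow_pickle=True).item()
T=onplane(ci,[[316,180]],200.)[0];M=onplane(ci,[[316,150]],140.)[0];print('tick',T,np.degrees(np.arctan2(T[1]+5,T[0]-572)),'mark',M,np.degrees(np.arctan2(M[1]+5,M[0]-572)))
"
```

```text
G now [572.   -4.1 224.7] zaxis [ 0.0255 -0.0184 -0.9995]
t 20.95 pos [567.6  -0.9 395.6] rot [-3.133  0.03   2.795] F [-0.7 -0.1 -1. ] op 0.15
delta cm [ 0.04 -0.06  2.47] spin -0.06 rows 1.0
wrist 8954 slopes [-0.00000e+00 -8.00000e-03  1.99913e+02] centre [570.9  -5. ] 45
scene 434 slopes [ 0.00000e+00 -4.00000e-03  2.01211e+02] centre [574.3  -4. ] 28
side 295 slopes [ 1.0000e-03 -1.3000e-02  2.0149e+02] centre [572.1  -2.7] 20
tick [530.53966998   9.82869874 200.        ] 160.31990551623468 mark [521.24033197  12.69111308 140.        ] 160.7851763970529
```

```bash
python3 -c "
from h import *
goG(572,-5,182,2.796);goG(572,-5,173,2.796)"
```

```text
G now [572.   -4.1 224.7] zaxis [ 0.0255 -0.0184 -0.9995]
t 20.95 pos [567.6  -0.9 395.6] rot [-3.133  0.03   2.795] F [-0.7 -0.1 -1. ] op 0.15
delta cm [ 0.09 -0.05  4.27] spin -0.06 rows 1.0
G now [572.   -4.1 224.7] zaxis [ 0.0255 -0.0184 -0.9995]
t 20.95 pos [567.6  -0.9 395.6] rot [-3.133  0.03   2.795] F [-0.7 -0.1 -1. ] op 0.15
delta cm [ 0.12 -0.04  5.17] spin -0.06 rows 2.0
```

>>> step_arm([
  {"delta_pos":[0.03,-0.05,1.2],"spin":0},
  {"delta_pos":[0.05,-0.05,2.4],"spin":0},
  {"delta_pos":[0.08,-0.05,3.2],"spin":0},
  {"delta_pos":[0.1,-0.05,3.9],"spin":0},
  {"delta_pos":[0.1,-0.05,4.3],"spin":0},
])

```text
t: 21.45
eef_pos: [567.6, -1.9, 351.6]
tcp_rot: [-3.133, 0.029, 2.795]
ft_force: [0.2, -0.0, -2.0]
opening: 0.146
```

>>> step_arm([
  {"delta_pos":[0.01,0,0.3],"spin":0},
  {"delta_pos":[0.02,0,0.6],"spin":0},
  {"delta_pos":[0.03,0,0.9],"spin":0},
])

```text
t: 21.75
eef_pos: [567.5, -2.1, 345.1]
tcp_rot: [-3.133, 0.032, 2.795]
ft_force: [-12.9, -3.2, 40.0]
opening: 0.146
```

```bash
python3 -c "
from h import *
goG(572,-5,173,2.796);print(state()['moment'])
snap('scene','c23',(270,130,390,220),6)
"
```

```text
G now [572.1  -5.4 174.2] zaxis [ 0.0268 -0.019  -0.9995]
t 21.75 pos [567.5  -2.1 345.1] rot [-3.133  0.032  2.795] F [-12.9  -3.2  40. ] op 0.146
delta cm [0.03 0.03 0.12] spin -0.07 rows 1.0
[-0.01010195  1.67985912 -0.04438172]
```

View pics/c23.png

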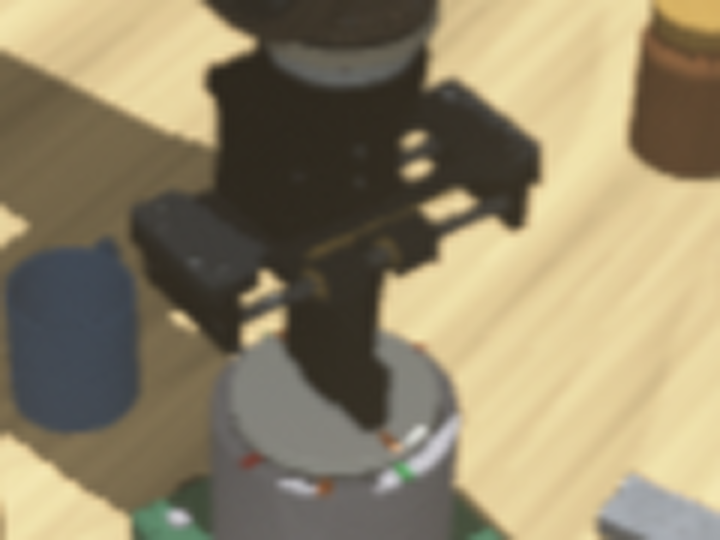

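The lid dropped fully home: the grip point is at 174 mm, it carries a 40 N contact, and the ticks are at the green slots. I'll relax the press and start the twist, where positive spin is clockwise from above.

>>> step_arm([
  {"delta_pos":[0,0,0.02],"spin":0},
  {"delta_pos":[0,0,0.02],"spin":4},
  {"delta_pos":[0,0,0.02],"spin":10},
  {"delta_pos":[0,0,0.02],"spin":16},
  {"delta_pos":[0,0,0.02],"spin":22},
])

```text
t: 22.3
eef_pos: [567.7, -2.2, 345.4]
tcp_rot: [3.137, 0.034, 2.407]
ft_force: [-0.4, -0.7, 2.6]
opening: 0.148
```

```bash
python3 -c "
from h import *
goG(572,-5,174,2.796-.75);print(state()['moment'])
snap('scene','c24',(270,130,390,220),6)
"
```

```text
G now [572.6  -5.5 174.5] zaxis [ 0.0289 -0.0194 -0.9994]
t 22.3 pos [567.7  -2.2 345.4] rot [3.137 0.034 2.407] F [-0.4 -0.7  2.6] op 0.148
delta cm [ 0.08 -0.01  0.05] spin 20.67 rows 3.0
[-0.21923018 -0.04553028  0.22500144]
```

View pics/c24.png

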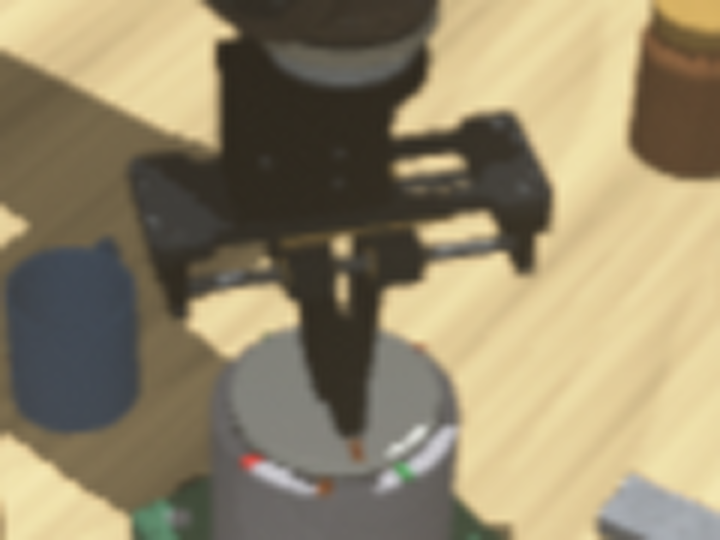

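The lid turns with the tool, tick at (355,450), between green and orange. A centred lid has about 0.1 rad of free travel, so I aim for about 0.78 rad of lid turn, which puts the ring at about 0.68–0.70.

>>> step_arm([
  {"delta_pos":[0,0,0.05],"spin":6},
  {"delta_pos":[0,0,0.05],"spin":12},
  {"delta_pos":[0,0,0.05],"spin":17},
  {"delta_pos":[0,0,0.05],"spin":21},
  {"delta_pos":[0,0,0.05],"spin":22.5},
])

```text
t: 22.85
eef_pos: [567.8, -2.7, 345.7]
tcp_rot: [3.123, 0.032, 2.008]
ft_force: [-0.8, -4.2, 7.1]
opening: 0.147
```

```bash
python3 -c "
from h import *
goG(572,-5,174,2.796-.78);print(state()['moment'])
snap('scene','c25',(270,130,390,220),6)
snap('side','s25',(260,140,380,230),6)
snap('wrist','w25',(200,80,440,260),3.3)
"
```

```text
G now [572.9  -6.2 174.8] zaxis [ 0.0299 -0.021  -0.9993]
t 22.85 pos [567.8  -2.7 345.7] rot [3.123 0.032 2.008] F [-0.8 -4.2  7.1] op 0.147
delta cm [ 0.15 -0.03  0.08] spin -0.44 rows 1.0
[-1.14036378  0.58063638  0.32662291]
```

View pics/c25.png

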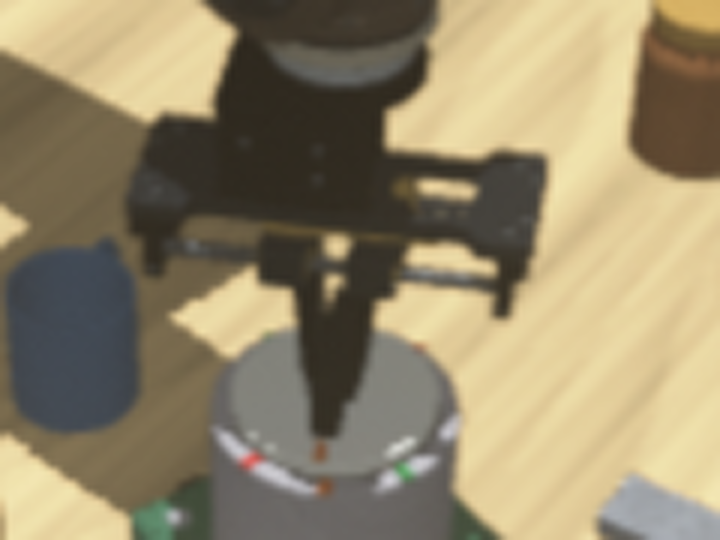

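View pics/s25.png

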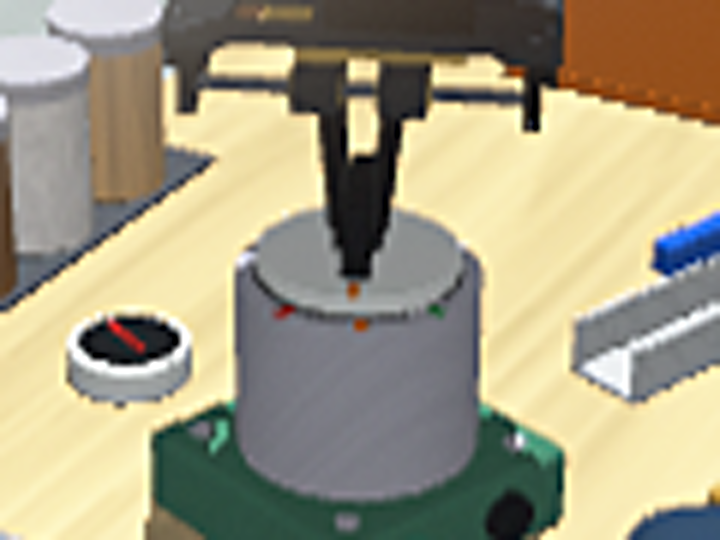

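View pics/w25.png

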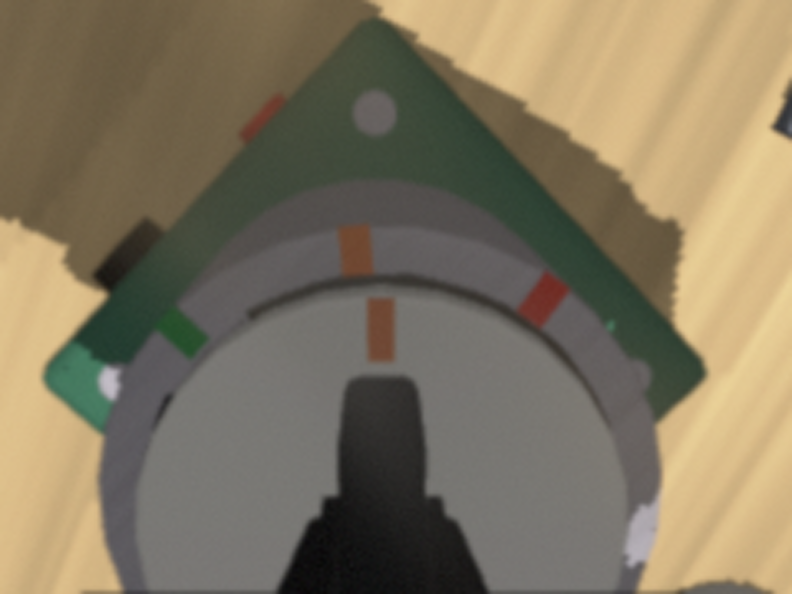

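The wrist crop shows the lid tick (380,330) a little past the orange mark (355,250), as the 0.1 rad of free travel predicts. I'll verify the lid angle and seating numerically.

```bash
cat > chk.py <<'E'
from h import *
import sys
nm=sys.argv[1]
ci=np.load(f'pics/{nm}_ci.npy',allow_pickle=True).item();d=np.load(f'pics/{nm}.npy');im=cv2.imread(f'pics/{nm}_raw.png')
v,u=np.nonzero(d>0);P=bydepth(ci,np.c_[u,v],d);r=np.hypot(P[:,0]-572,P[:,1]+5)
Q=P[(r<46)&(P[:,2]>142)&(P[:,2]<158)];A=np.c_[Q[:,:2]-[572,-5],np.ones(len(Q))]
print('disc',len(Q),np.linalg.lstsq(A,Q[:,2],rcond=None)[0].round(3),'rim z',np.median(P[(r>53)&(r<58)&(abs(P[:,2]-140)<6),2]))
hsv=cv2.cvtColor(im,cv2.COLOR_BGR2HSV)
m=((hsv[...,0]>5)&(hsv[...,0]<22)&(hsv[...,1]>90)).astype(np.uint8)
m[:,:200]=0;m[:,440:]=0;m[260:]=0;m[:80]=0
n,l,st,ce=cv2.connectedComponentsWithStats(m)
for i in range(1,n):
    if 20<st[i,4]<400:
        for z in(150.,140.):
            X=onplane(ci,[ce[i]],z)[0];rr=np.hypot(X[0]-572,X[1]+5)
            if (z==150 and 38<rr<50) or (z==140 and 51<rr<60): print('orange',ce[i].round(),st[i,4],'z',z,X[:2].round(1),'r',rr.round(1),'ang',np.degrees(np.arctan2(X[1]+5,X[0]-572)).round(1))
E
python3 chk.py w25
```

```text
disc 7769 [1.20000e-02 7.00000e-03 1.51445e+02] rim z 140.87635446956557
orange [307. 156.] 142 z 140.0 [543.9  41.9] r 54.7 ang 121.0
orange [315. 180.] 126 z 150.0 [553.7  31.9] r 41.2 ang 116.4
```

The tick is 43.9° past the slot (0.77 rad), and the disc sits about 0.6 mm high. I'll press down lightly while holding the angle.

>>> step_arm([
  {"delta_pos":[0.05,0,0.1],"spin":0.5},
  {"delta_pos":[0.05,0,0.1],"spin":0.5},
  {"delta_pos":[0.05,0,0.1],"spin":0.5},
])

```text
t: 23.3
eef_pos: [567.6, -2.6, 345.7]
tcp_rot: [3.123, 0.033, 2.005]
ft_force: [-1.2, -3.1, 8.9]
opening: 0.149
```

```bash
python3 -c "
from h import *
goG(572,-5,174,2.796-.78);print(state()['moment'])
snap('wrist','w26')
snap('scene','c26',(270,130,390,220),6)
"; python3 chk.py w26
```

```text
G now [572.9  -6.3 174.8] zaxis [ 0.0309 -0.0222 -0.9993]
t 23.3 pos [567.6  -2.6 345.7] rot [3.123 0.033 2.005] F [-1.2 -3.1  8.9] op 0.149
delta cm [ 0.16 -0.02  0.08] spin -0.64 rows 1.0
[-0.90627557  0.77740631  0.32594499]
disc 7807 [1.20000e-02 7.00000e-03 1.51465e+02] rim z 140.84704486299273
orange [307. 155.] 141 z 140.0 [543.9  41.8] r 54.6 ang 121.0
orange [315. 180.] 126 z 150.0 [554.   31.9] r 41.0 ang 116.1
```

>>> step_arm([
  {"delta_pos":[0.05,0,0.3],"spin":0},
  {"delta_pos":[0.05,0,0.35],"spin":0},
  {"delta_pos":[0.05,0,0.35],"spin":0},
])

```text
t: 23.7
eef_pos: [567.5, -2.3, 344.8]
tcp_rot: [3.121, 0.035, 2.007]
ft_force: [-5.4, -0.8, 23.0]
opening: 0.146
```

```bash
python3 -c "
from h import *
goG(572,-5,174,2.796-.78);print(state()['moment'])
snap('wrist','w27')
"; python3 chk.py w27
```

```text
G now [573.3  -6.3 173.9] zaxis [ 0.0339 -0.0232 -0.9992]
t 23.7 pos [567.5  -2.3 344.8] rot [3.121 0.035 2.007] F [-5.4 -0.8 23. ] op 0.146
delta cm [ 0.17 -0.07 -0.02] spin -0.49 rows 1.0
[-0.52243956  1.4752569   0.07020309]
disc 7839 [-0.00000e+00  2.00000e-03  1.50839e+02] rim z 140.8462871546221
orange [306. 155.] 143 z 140.0 [543.9  41.8] r 54.6 ang 121.0
orange [315. 179.] 140 z 150.0 [554.   32.1] r 41.2 ang 115.9
```

Now the disc is flat and exactly 10 mm above the rim, so the lid is home. It has turned about 0.78 rad, which puts the ring at about 0.68. One last look at the whole scene before handing in.

```bash
python3 -c "
from h import *
snap('scene','c28')
snap('wrist','w28')
goG(572,-5,174,2.016)
"; python3 chk.py w28
```

```text
G now [573.3  -6.3 173.9] zaxis [ 0.034  -0.0232 -0.9992]
t 23.85 pos [567.5  -2.3 344.8] rot [3.121 0.035 2.007] F [-6.   0.4 23.8] op 0.147
delta cm [ 0.17 -0.07 -0.02] spin -0.49 rows 1.0
disc 7843 [-1.00000e-03  2.00000e-03  1.50833e+02] rim z 140.86135389956212
orange [306. 155.] 143 z 140.0 [543.9  41.8] r 54.6 ang 121.0
orange [314. 179.] 140 z 150.0 [554.  32.] r 41.2 ang 116.0
```

View pics/c28.png

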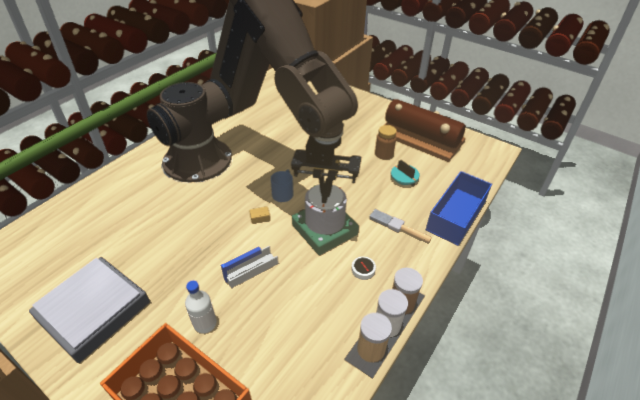

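The tray lies flat and empty at (250,266), the bystanders are where they were, and the lid is held steady at the run position.

```bash
python3 -c "
from cell import *
print(job_done())"
```

```text
the job is handed in; nothing more can be done
None
```

I handed the job in at about 24 s with the gripper still holding the lid at the orange run mark. No verdict was reported.

**Tipping the caps:** the moves cannot tilt the tool, so I pivoted the tray in the pads by pushing its nose against the mill base, then the far collar. The first tip left the caps jammed against the far wall; pulling the nose back freed them. A wrist picture afterwards showed all four caps in the bowl.

**Tray:** I folded it flat against the bench and let go. The last picture shows it flat and empty, though not in its original spot.

**Lid, last checks:**
- **Seating:** the disc is level, 10 mm above the rim, so it is fully home. After the twist it sat about 0.6 mm high and slightly tilted, and a firmer press (about 23 N) cured that.
- **Angle:** the lid has turned about 0.78 rad, with its tick about 5° past the orange mark. Allowing for 0.1 rad of free travel, I estimate the ring at about 0.68, well short of the lock. The ring itself was not visible.
- **Torque:** the force sensor was too noisy to confirm the ring angle. It read 0.33 N m before the last press and 0.07 N m after.

**Other notes:** the tool drifted about 2° out of vertical over the job. In the last picture the other objects look to be where they were.

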